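# Turn a rack of glaze test tiles over onto a plaster bat

### The job

Lay the loose plaster bat squarely on top of the wooden tile rack so that it covers both tiles and let go of it; then, holding the two together, turn them upside down and lay them flat in the grey tray, bat underneath (the little leaning rest is there for changing your grip halfway). Finally lift the rack straight off, so that both tiles are left glazed face down on the bat in the tray, and set the empty rack down on the bare table clear of the tray, all without touching or spilling the tiles or disturbing the other things on the bench.

Things in the scene. Friction and masses are not known exactly. Their poses are not given: they have to be found in the camera images.
- rack_center (a point): Centre (half-way up) of the dark brown wooden tile rack, a block 60 (x) x 76 (y) x 26 (z) mm, about 130 g, loose, standing on the table; z points up out of its open face. Two pockets side by side along y, centred at y = -18 and +18 mm, each 48 (x) x 32 (y) mm and 11 mm deep from the top. Flat 60 mm wide sides to grip across x.
- bat_center (a point): Centre of the off-white plaster bat, a plain loose slab 60 (x) x 76 (y) x 20 (z) mm, about 110 g, flat on the table at the start; same outline as the rack, either side may go on it. On the rack they make a stack 46 mm thick, seam 26 mm above the rack's underside; only gravity, or a grip with pads bridging the seam, keeps the two together.
- tile0_center (a point): Centre of the first test tile, 44 (x) x 28 (y) x 9 (z) mm, 24 g, loose in the rack's pocket at y = -18 mm with 2 mm play all round, its top 2 mm below the rack's top. z points out of the blue glazed face; the underside is bare terracotta.
- tile1_center (a point): Centre of the second test tile, the same, in the pocket at y = +18 mm.
- rest_seat (a point): Leaning rest, a fixed wooden stand: middle of the inner corner line (along x) between its ledge and back board, 30 mm above the table; z up. The back board rises 34 mm from the corner, leaning 10 degrees from vertical towards -y; the ledge, at right angles to it, runs 60 mm towards +y, climbing at 10 degrees. Both are 44 mm wide along x: fingers gripping the 60 mm stack pass outside.
- rest: The same stand; origin on the table under the corner line; foot 44 x 130 x 10 mm. The stack can stand in it on one of its 60 mm edges (76 mm side up), bat against the back board and rack outward at +y: that is turned +100 degrees about the rest's x from lying flat, bat on top. Let go there, it stays put and together.
- tray_floor (a point): Centre of the floor (top face, 5 mm above the table) of the fixed grey tray, outside 170 x 170 mm, rim 16 mm above the table, walls 5 mm, open top, z up.
- glaze_jar: Terracotta glaze jar with white lid, 64 mm wide, 60 mm high; leave alone. Origin: centre of its underside.
- bisque_bowl: Terracotta bowl, 110 mm wide, 50 mm high; leave alone. Origin: centre of its underside.
- rib: Dark wooden potter's rib, a flat plate 100 x 45 x 6 mm; leave alone. Origin: centre of its underside.
- brush: Flat brush with a wooden handle, about 0.2 m long, lying at the right of the tray; leave alone. Origin: on the table near its middle.
- mug: Blue mug, 76 mm wide, 85 mm high; leave alone. Origin: centre of its underside.

How it is judged:
By the outcome, as a careful person would: the job done as asked, in the order asked, and still so for the second after the job is handed in, with the robot touching nothing.
It also fails if it takes over 72 s, if anything falls off the work surface, if the arm or the gripper's body presses on something with over 40 N, if the wrist force passes 120 N, or if a joint passes its speed limit or range.

### The arm

A 6-joint arm with a two-finger parallel gripper is mounted at the origin on the work surface. World frame = base frame: x ahead of the robot, y to its left, z up, the work surface at z = 0. Lengths are in mm, angles in rad, forces in N, time in s.
With the tool pointing down it reaches from about 375 to 900 mm from the base axis. Payload 3.1 kg.
Tool frame: the origin (TCP) lies at the centre of the arm's flange, where the gripper is bolted on; the fingertips stand 182 mm ahead of it and the grasp point (between the pads) lies 164 mm ahead of it; x points along the fingers, y is the direction in which the jaws open and shut, and the axes are right-handed (so a half turn about x gives the same grasp; the last joint's range is limited). The gripper opens to 87 mm and grips with 3 to 60 N. Pads are 19 mm wide; open, the fingers measure 117 mm over their backs; the gripper's body (75 mm by 190 mm) begins 51 mm behind the grasp point.
Start: joints at [0.94, 0.527, 1.433, -0, 1.181, -0.178], TCP at [273.387, 562.012, 404.748] pointing down, gripper open.
Joint ranges: [-3.08, 3.08], [-0.75, 2.2], [0.22, 2.44], [-1.43, 4.57], [0, 2.65], [-2.85, 2.85]. Speed limits (rad/s): [2.79, 2.79, 3.14, 3.14, 3.14, 3.14].

### API

Orientations are given as a unit quaternion [w, x, y, z].
In Python, from plant import status, snapshot, workorder, models gives the robot as it stands.
- The arm moves only by the tool move_arm, never from a script. Its argument "increments" is a list of rows, each a list of 2 entries, a list of its own where there are three numbers: the shift along the tool's x, y, z in units of 30 mm (1.0 is 30 mm), then the turn about the tool's x in units of 8 degrees (1.0 is 8 degrees). In form: [[[tx, ty, tz], yaw], ...]. A call has 1 to 20 rows; each row shifts and turns the commanded pose from where the row before left it, along the tool's axes as they then stand; what a row does not reach is not made up. A row lasts 1/10 s, in which the tool goes at most 50 mm and 8.59 degrees, less where a joint would pass 70% of its speed; a pose out of reach is approached as far as the arm can. A call is refused whole if a number of a shift passes 1 or a number of a turn 1, either way. A call with a gripper value outside its range is refused whole. "claw" is the opening, from -1 (shut) to 1 (fully open), so that 0 is half open, set as the call begins (left out, the last holds). The fingers move at their own pace and stop on an object; "squeeze" is the grip in N (left out, the last holds). Time passes only in rows, so rows that do not move let the fingers close. It gives the time, the measured TCP pose, the force and the opening at its end, in the units of the state.
- status.read_state(): the state, without advancing time (a new reading comes with each control period).
- snapshot(name): name is "scene" or "top" or "wrist"; returns a dict with "img" (480x640x3 uint8, red, green, blue), "intrinsics" (3x3 intrinsics, pixels), "R" (3x3) and "t" (3): a world point X has camera coordinates R X + t. Camera axes: x right, y down, z forward; pixel columns grow to the right and rows downward; lengths in mm; the calibration is good to about 2 mm. A picture is of the moment at which its call begins. There is no depth.
- workorder.close_job(): hands the job in, once; it reports no verdict.
Trained networks look in a picture, given as the dict that the camera call returned (one of the last four; its "shot" number tells which), for a name from the list of things; names that differ only in an ending like _2 or _b are one class to them, and where a whole thing is asked for, a point or a joint stands for the part that bears it (a point fixed in the world has none). Each returns a list of dicts, best first, with "score" (0 to 1); they miss things now and then, are a little off and sometimes report something else, mostly with a low value. They report only what shows in the picture. A call takes as long as a camera call.
- models.recognise(picture, query): "point" ([column, row] in pixels, amid what is visible of it).
- models.mark_of(picture, query): "point" ([column, row] in pixels: a listed point, or the origin of a listed thing).
The state is a dict: "clock": time; "q": joint angles; "joint_velocities": joint speeds; "joint_efforts": joint torques, N m; "tool_pos": TCP position; "ee_rot": TCP orientation; "force": force on the tool from outside, world axes, zero at the start; "moment": the same for the moment, N m; "width": finger opening in mm.
Only numpy, scipy, OpenCV 4.12 (cv2) and the standard library are available. Lean on these libraries where they do the work, as an engineer would, in place of code of your own. Each camera call takes 0.05 s, during which the arm holds its last target.

## Working session

There is one attempt and no reset: what is moved stays moved. The work goes in short steps, Python scripts to look and compute and a tool call to move; the robot and the scene stay as the last step left them, time stands still between calls to the robot, and variables do not carry over. Pictures are saved under pics/ and viewed, and the job is handed in when it is done.

Besides the shell and the picture viewer there is one more tool, called after "Request:" by a JSON object that holds its "fn" and its "kwargs". move_arm: Moves the arm, as the interface text tells. Its arguments: {"type":"object","properties":{"increments":{"type":"array"},"claw":{"type":"number"},"squeeze":{"type":"number"}},"required":["increments"]}

```bash
ls; mkdir -p pics; cat > h.py <<'E'
import numpy as np, cv2
from plant import status, snapshot, workorder, models
def save(p,n): cv2.imwrite('pics/'+n+'.png', p['img'][:,:,::-1])
def ray(p,uv):
    K=np.array(p['intrinsics']);R=np.array(p['R']);t=np.array(p['t'])
    d=R.T@np.linalg.inv(K)@np.array([uv[0],uv[1],1.]); c=-R.T@t
    return c,d
def atz(p,uv,z):
    c,d=ray(p,uv); return c+d*(z-c[2])/d[2]
def proj(p,X):
    K=np.array(p['intrinsics']);R=np.array(p['R']);t=np.array(p['t'])
    v=K@(R@np.array(X,float)+t); return v[:2]/v[2]
E
python3 - <<'E'
from h import *
print(status.read_state())
for n in ['scene','top']:
    p=snapshot(n); save(p,n+'0')
    print(n, -np.array(p['R']).T@p['t'], np.array(p['R']).round(3).tolist(), p['intrinsics'])
    for q,z in [('rack_center',13),('bat_center',10),('tile0_center',20),('tile1_center',20),('rest_seat',30),('rest',0),('tray_floor',5),('glaze_jar',0),('bisque_bowl',0),('rib',0),('brush',0),('mug',0)]:
        for r in models.mark_of(p,q)[:2]:
            print(q,np.round(r['point'],1),round(r['score'],2),atz(p,r['point'],z).round(1))
E
```

```text
pics
{'clock': 0.0, 'q': array([ 9.39520947e-01,  5.28493527e-01,  1.43384800e+00, -6.09187534e-05,
        1.18139744e+00, -1.78515569e-01]), 'joint_velocities': array([ 0.00069177,  0.00053339, -0.00075251,  0.00141828,  0.00100102,
        0.00056485]), 'joint_efforts': array([ 2.85709802e-04, -4.40031445e+01, -1.76594692e+01,  6.33283309e-02,
        5.82116819e-02, -1.59759838e-04]), 'tool_pos': array([273.20106656, 561.7684122 , 403.77167143]), 'ee_rot': array([ 0.688786  ,  0.15799761,  0.68934723, -0.15940826]), 'force': array([-0.17935162, -0.4623468 , -0.95319804]), 'moment': array([ 0.00329745, -0.02430369,  0.03623854]), 'width': 87.23431965869203}
scene [ 913.18771923  405.36972792 1052.23024988] [[-0.852, 0.524, 0.004], [0.443, 0.724, -0.529], [-0.28, -0.449, -0.849]] [[534.10590892   0.         325.74788456]
 [  0.         534.10590892 239.43573589]
 [  0.           0.           1.        ]]
rack_center [464.9 325.5] 0.97 [433.9 187.8  13. ]
bat_center [379.2 378. ] 0.85 [648.8 185.2  10. ]
tile0_center [457.8 320.2] 0.73 [442.2 172.3  20. ]
tile1_center [469.3 333.7] 
[... 891 characters left out ...]
645.4 191.8  10. ]
bat_center [156.9 181.2] 0.35 [740.8 227.3  10. ]
tile0_center [177.5 325. ] 0.6 [446.1 169.6  20. ]
tile1_center [159.8 325.8] 0.83 [444.1 204.8  20. ]
rest_seat [259.3 283.2] 0.9 [530.5   7.5  30. ]
rest_seat [157.1 176.6] 0.27 [745.4 221.   30. ]
rest [258.1 285.4] 0.55 [527.6  13.2   0. ]
tray_floor [395.2 301.4] 0.88 [ 498.1 -266.     5. ]
glaze_jar [157.1 177.3] 0.68 [751.6 230.4   0. ]
bisque_bowl [320.  167.6] 0.71 [ 775.8 -110.9    0. ]
bisque_bowl [179.2 324.1] 0.55 [447.4 171.4   0. ]
rib [252.2 176.7] 0.8 [754.9  30.9   0. ]
rib [394.4 300.7] 0.31 [ 499.6 -265.1    0. ]
brush [489.5 273.3] 0.7 [ 557.6 -459.9    0. ]
mug [498.8 351.9] 0.82 [ 399.4 -474.3    0. ]
```

View pics/scene0.png

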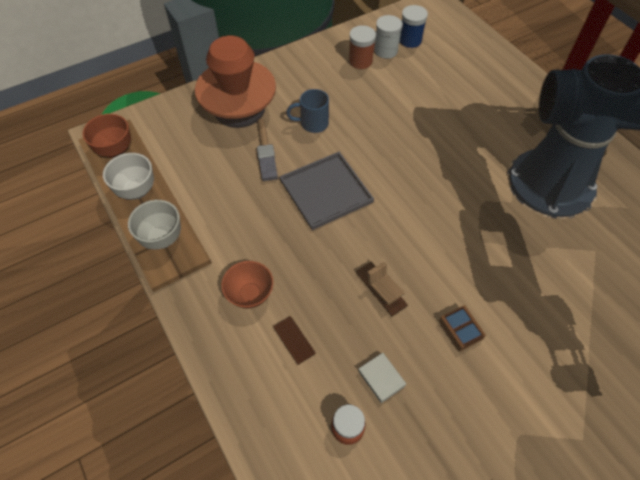

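View pics/top0.png

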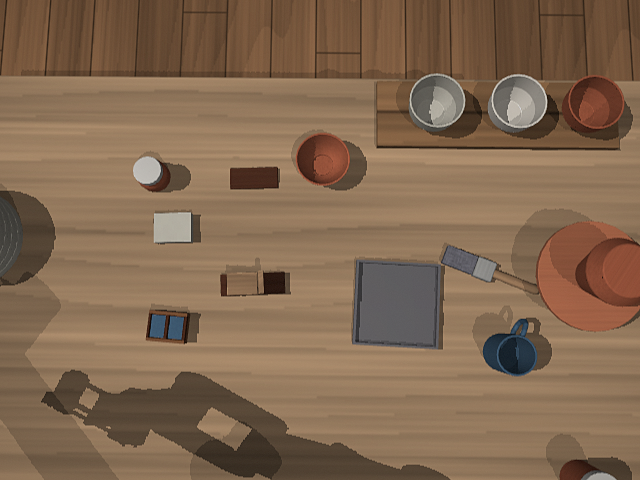

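The top view shows the rack (168,326), the bat (173,227), the rest (255,283; ledge to the left, i.e. +y) and the tray (397,303), all nearly square to the world axes. The tool only shifts and yaws, so the flip has to come from pivoting the stack in the grip. I'll start with the axes and the wrist view.

```bash
cat >> h.py <<'E'
from scipy.spatial.transform import Rotation as Ro
def tool(s=None):
    s=s or status.read_state(); w,x,y,z=s['ee_rot']
    return np.array(s['tool_pos']), Ro.from_quat([x,y,z,w]).as_matrix()
def go(target,yawdeg=None,s=None):
    p,R=tool(s); d=R.T@(np.array(target)-p); print('tcp',p.round(1),'d tool mm',d.round(1),'units',(d/30).round(2)); 
    return d
def info():
    s=status.read_state();p,R=tool(s)
    print('t',round(s['clock'],2),'tcp',p.round(1),'tx',R[:,0].round(3),'ty',R[:,1].round(3),'F',np.round(s['force'],1),'w',round(s['width'],1))
E
python3 - <<'E'
from h import *
info(); go([647,188,400])
p=snapshot('wrist'); save(p,'w0'); print(np.array(p['R'])@tool()[1], -np.array(p['R']).T@p['t'])
t=snapshot('top')
for n,lo,hi,z in [('bat',(0,0,150),(180,60,255),20)]:
    pass
hsv=cv2.cvtColor(t['img'],cv2.COLOR_RGB2HSV)
for (u,v) in [(172,227),(160,326),(167,326),(149,326),(168,313),(240,283),(275,283),(400,300),(300,320)]: print((u,v),hsv[v,u],t['img'][v,u])
big=cv2.resize(t['img'][190:360,110:310],None,fx=4,fy=4,interpolation=cv2.INTER_CUBIC); cv2.imwrite('pics/crop0.png',big[:600,:,::-1])
E
```

```text
t 1.3 tcp [273.4 562.  404.8] tx [ 0.  0. -1.] ty [0.438 0.899 0.   ] F [0.5 0.7 0.1] w 87.2
tcp [273.4 562.  404.8] d tool mm [   4.8 -172.9  499.6] units [ 0.16 -5.76 16.65]
[[-3.83607699e-04  9.99999821e-01  4.58687220e-04]
 [-2.64293492e-01 -5.43762402e-04  9.64442147e-01]
 [ 9.64442224e-01  2.48739385e-04  2.64293653e-01]] [209.54743635 593.01365229 383.96447279]
(172, 227) [ 24  21 178] [178 175 163]
(160, 326) [104 115 113] [ 62  90 113]
(167, 326) [  9 173  56] [56 29 18]
(149, 326) [ 10 213  30] [30 13  5]
(168, 313) [ 12 140 122] [122  81  55]
(240, 283) [ 14 104 135] [135 105  80]
(275, 283) [ 11 160  35] [35 21 13]
(400, 300) [170   8  96] [96 93 94]
(300, 320) [ 15  93 145] [145 118  92]
```

View pics/crop0.png

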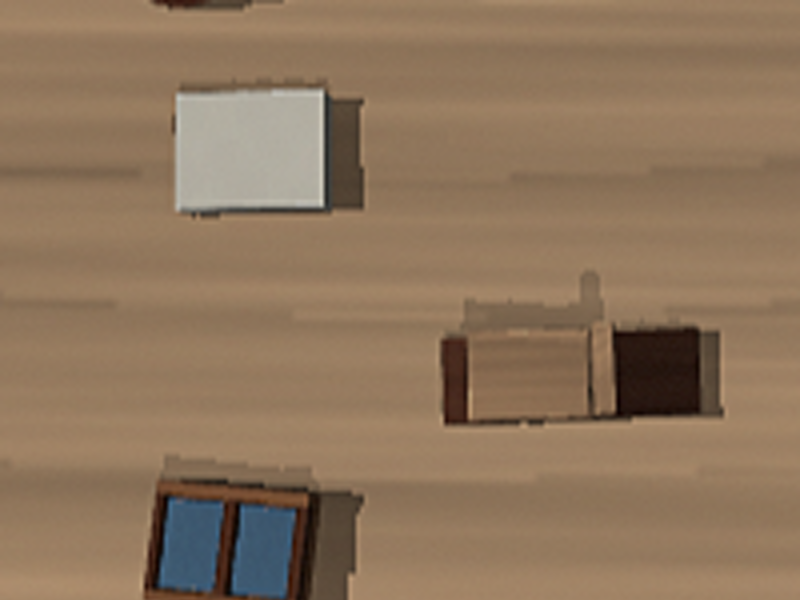

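View pics/w0.png

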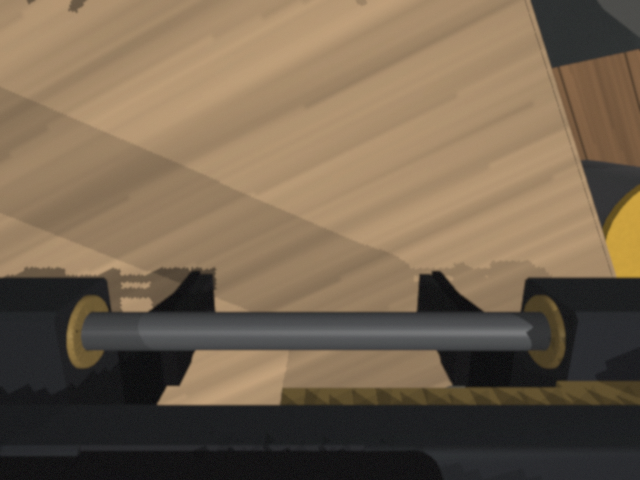

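Request:
{"fn": "move_arm", "kwargs": {"increments": [[[0,-0.34,0.98],0],[[0,-0.34,0.98],0],[[0,-0.34,0.98],0],[[0,-0.34,0.98],0],[[0,-0.34,0.98],0],[[0,-0.34,0.98],0],[[0,-0.34,0.98],0],[[0,-0.34,0.98],0],[[0,-0.34,0.98],0],[[0,-0.34,0.98],0],[[0,-0.34,0.98],0],[[0,-0.34,0.98],0],[[0,-0.34,0.98],0],[[0,-0.34,0.98],0],[[0,-0.34,0.98],0],[[0,-0.34,0.98],0],[[0,-0.34,0.98],0]], "claw": 1}}

```text
clock: 3.1
tool_pos: [647.8, 186.4, 404.8]
ee_rot: [0.689, 0.159, 0.689, -0.159]
force: [0.8, 0.1, -0.2]
width: 87.0
```

Request:
{"fn": "move_arm", "kwargs": {"increments": [[[0,0,0],1],[[0,0,0],1],[[0,0,0],1],[[0,0,0],1],[[0,0,0],1],[[0,0,0],1],[[0,0,0],1],[[0,0,0],1],[[0,0,0],0]]}}

```text
clock: 4.0
tool_pos: [647.0, 187.4, 404.7]
ee_rot: [0.5, 0.5, 0.5, -0.5]
force: [0.5, -0.3, 0.2]
width: 87.1
```

```bash
python3 - <<'E'
from h import *
info(); print(status.read_state()['q'])
p=snapshot('wrist'); save(p,'w1')
for q,z in [('bat_center',10),('rack_center',13)]:
    for r in models.mark_of(p,q)[:2]: print(q,np.round(r['point'],1),r['score'],atz(p,r['point'],z).round(1))
E
```

```text
t 4.0 tcp [647.  187.4 404.7] tx [-0.  0. -1.] ty [ 1.     0.001 -0.   ] F [ 0.5 -0.3  0.2] w 87.1
[1.16442778e-01 5.95021498e-01 1.30070966e+00 1.19271738e-05
 1.24592804e+00 1.15222072e-01]
bat_center [309.3 201.6] 0.6 [642.2 185.9  10. ]
rack_center [ 92.2 197.3] 0.59 [443.3 190.3  13. ]
```

View pics/w1.png

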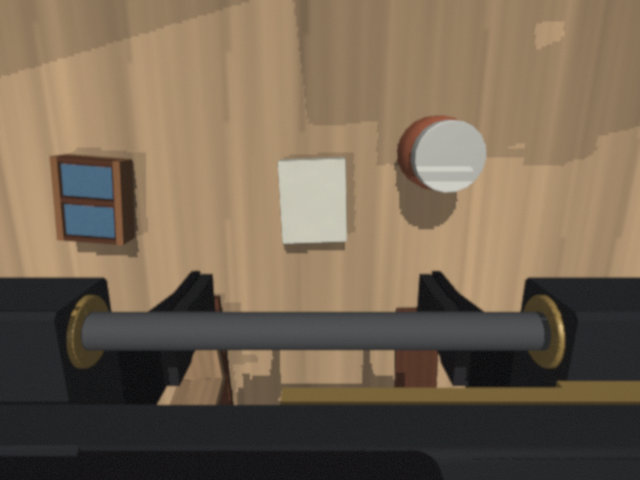

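```bash
cat >> h.py <<'E'
def warp(p,z,x0,x1,y0,y1,s=2.0):
    # image rows: x decreasing ; cols: y decreasing (like top cam)
    W=int((y1-y0)*s);H=int((x1-x0)*s)
    src=np.float32([proj(p,(x1,y1,z)),proj(p,(x1,y0,z)),proj(p,(x0,y0,z)),proj(p,(x0,y1,z))])
    dst=np.float32([[0,0],[W,0],[W,H],[0,H]])
    return cv2.warpPerspective(p['img'],cv2.getPerspectiveTransform(src,dst),(W,H),flags=cv2.INTER_CUBIC)
E
python3 - <<'E'
from h import *
w=snapshot('wrist'); t=snapshot('top'); sc=snapshot('scene')
outs=[]
for nm,z,cx,cy in [('bat',20,645,188),('rack',26,443,190)]:
    row=[]
    for pn,p in [('w',w),('t',t),('s',sc)]:
        im=warp(p,z,cx-60,cx+60,cy-60,cy+60)
        hsv=cv2.cvtColor(im,cv2.COLOR_RGB2HSV).astype(int)
        if nm=='bat': m=(hsv[...,1]<50)&(hsv[...,2]>130)
        else: m=((hsv[...,0]>90)&(hsv[...,0]<120)&(hsv[...,1]>80))
        m=m.astype(np.uint8)
        m=cv2.morphologyEx(m,cv2.MORPH_OPEN,np.ones((3,3)))
        n,l,st,_=cv2.connectedComponentsWithStats(m)
        idx=[i for i in range(1,n) if st[i,4]>800 and 20<st[i,0]+st[i,2]/2<220 and 20<st[i,1]+st[i,3]/2<220]
        m=np.isin(l,idx).astype(np.uint8)
        pts=cv2.findNonZero(m); r=cv2.minAreaRect(pts)
        print(nm,pn,'xy',round(cx+60-r[0][1]/2,1),round(cy+60-r[0][0]/2,1),'size',np.array(r[1])/2,'ang',r[2], len(idx))
        cv2.drawContours(im,[np.int32(cv2.boxPoints(r))],0,(255,0,0),1)
        row.append(im)
    outs.append(np.hstack(row))
cv2.imwrite('pics/warp1.png',np.vstack(outs)[:,:,::-1])
E
```

```text
bat w xy 645.5 188.0 size [59.90164566 77.82654572] ang 87.85240936279297 1
bat t xy 643.8 189.1 size [61.46468735 75.73834229] ang 87.86309051513672 1
bat s xy 644.5 187.7 size [60.59043121 79.24195099] ang 88.0650634765625 1
rack w xy 446.1 189.0 size [63.165905   43.04573441] ang 4.610649108886719 2
rack t xy 443.1 190.6 size [63.86078262 44.34288406] ang 4.548042297363281 2
rack s xy 443.3 188.2 size [60.26623154 39.51229477] ang 3.814074993133545 2
```

View pics/warp1.png

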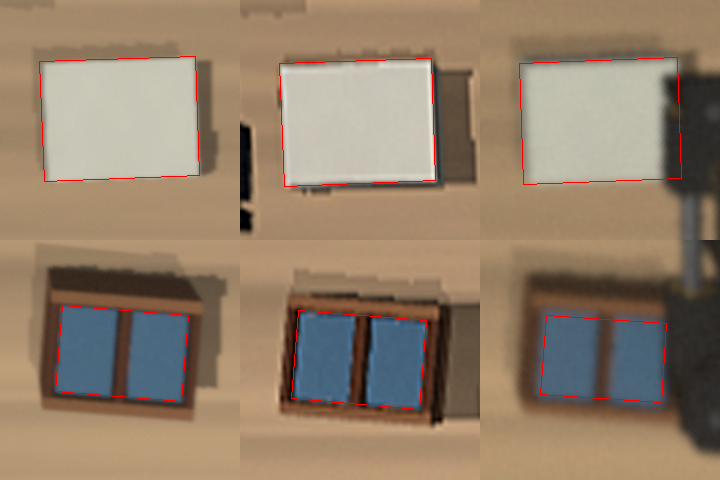

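Request:
{"fn": "move_arm", "kwargs": {"increments": [[[0,-0.08,-0.03],-0.26],[[0.9,0,0],0],[[0.9,0,0],0],[[0.9,0,0],0],[[0.9,0,0],0],[[0.9,0,0],0],[[0.9,0,0],0],[[0.8,0,0],0],[[0.6,0,0],0],[[0.46,0,0],0],[[0,0,0],0],[[0,0,0],0]]}}

```text
clock: 5.5
tool_pos: [644.9, 188.4, 187.2]
ee_rot: [0.509, 0.491, 0.509, -0.49]
force: [-0.3, 1.1, 0.0]
width: 86.9
```

Request:
{"fn": "move_arm", "kwargs": {"increments": [[[0,0,0],0],[[0,0,0],0],[[0,0,0],0],[[0,0,0],0],[[0,0,0],0],[[0,0,0],0]], "claw": -1, "squeeze": 15}}

```text
clock: 6.1
tool_pos: [644.7, 188.4, 187.5]
ee_rot: [0.509, 0.491, 0.509, -0.49]
force: [-0.2, -0.6, 3.6]
width: 59.7
```

```bash
python3 - <<'E'
from h import *
info()
p=snapshot('wrist'); save(p,'w2')
E
```

```text
t 6.1 tcp [644.7 188.4 187.5] tx [ 0.001  0.    -1.   ] ty [0.999 0.037 0.001] F [-0.2 -0.6  3.6] w 59.7
```

View pics/w2.png

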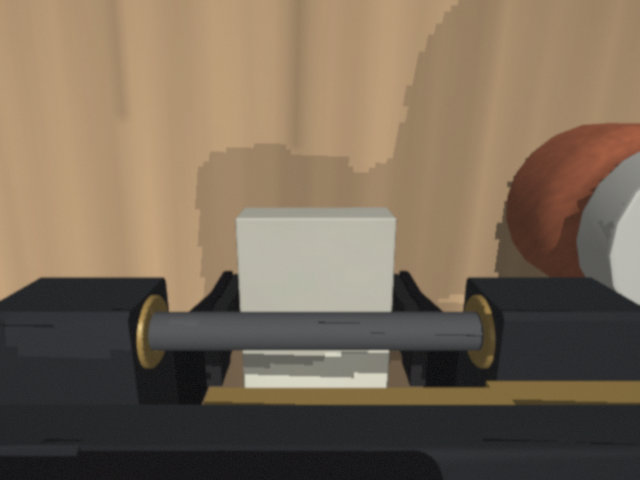

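Request:
{"fn": "move_arm", "kwargs": {"increments": [[[-0.5,0,0],0],[[-0.9,0,0],0],[[-0.9,0,0],0],[[-0.9,0,0],0],[[-0.9,0,0],0],[[-0.9,0,0],0],[[0,-0.5,0.12],0],[[0,-0.9,0.24],0],[[0,-0.97,0.24],0],[[0,-0.97,0.24],0],[[0,-0.97,0.24],0],[[0,-0.97,0.24],0],[[0,-0.97,0.24],0],[[0,-0.54,0.12],0],[[0,0,0],0.84],[[0,0,0],0],[[0,0,0],0]]}}

```text
clock: 7.85
tool_pos: [443.3, 130.4, 337.5]
ee_rot: [0.481, 0.519, 0.48, -0.519]
force: [-0.4, 1.3, -0.3]
width: 59.6
```

```bash
cat >> h.py <<'E'
def rect(p,kind,z,cx,cy,h=60,name=None,s=4.0,minarea=3000):
    im=warp(p,z,cx-h,cx+h,cy-h,cy+h,s)
    hsv=cv2.cvtColor(im,cv2.COLOR_RGB2HSV).astype(int)
    if kind=='bat': m=(hsv[...,1]<50)&(hsv[...,2]>130)
    elif kind=='blue': m=((hsv[...,0]>90)&(hsv[...,0]<120)&(hsv[...,1]>80))
    m=cv2.morphologyEx(m.astype(np.uint8),cv2.MORPH_OPEN,np.ones((5,5)))
    n,l,st,_=cv2.connectedComponentsWithStats(m); out=[]
    for i in range(1,n):
        if st[i,4]<minarea: continue
        r=cv2.minAreaRect(cv2.findNonZero((l==i).astype(np.uint8)))
        out.append((round(cx+h-r[0][1]/s,1),round(cy+h-r[0][0]/s,1),np.round(np.array(r[1])/s,1),round(r[2],1)))
        cv2.drawContours(im,[np.int32(cv2.boxPoints(r))],0,(255,0,0),1)
    if name: cv2.imwrite('pics/'+name+'.png',im[:,:,::-1])
    return out
E
python3 - <<'E'
from h import *
info()
p=snapshot('wrist'); save(p,'w3')
for r in rect(p,'blue',24,443,190,60,'rk3'): print(r)
print(rect(p,'bat',152+18,443,130,60,'bt3'))
E
```

```text
t 7.85 tcp [443.3 130.4 337.5] tx [ 0.002  0.    -1.   ] ty [ 0.997 -0.078  0.002] F [-0.4  1.3 -0.3] w 59.6
(446.3, 206.7, array([27. , 42.7]), 4.5)
(443.3, 170.7, array([27.3, 42.9]), 4.7)
[(446.2, 150.4, array([41.7, 59.1]), 4.5), (443.0, 99.4, array([ 8.3, 58. ]), 4.6)]
```

View pics/w3.png

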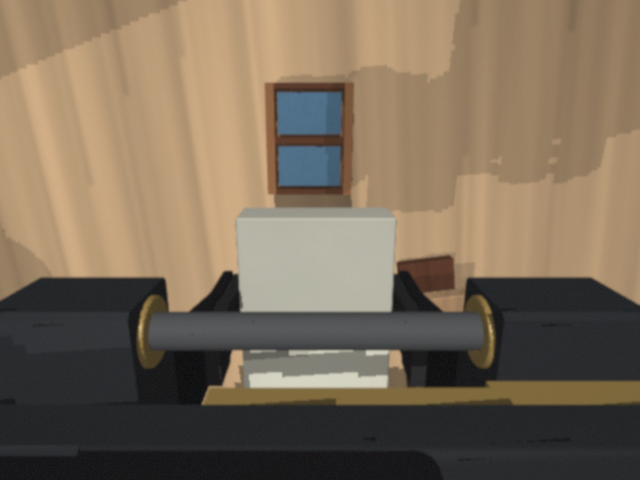

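View pics/rk3.png

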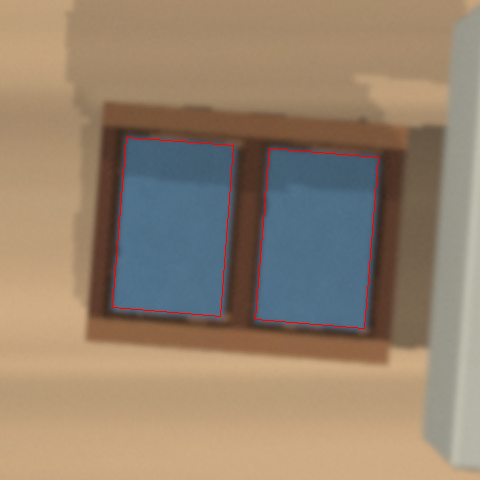

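Request:
{"fn": "move_arm", "kwargs": {"increments": [[[0,-0.03,-0.5],0],[[0,-0.05,-0.94],0],[[0,-0.05,-0.5],0],[[0.5,0,0],0],[[0.9,0,0],0],[[0.9,0,0],0],[[0.7,0,0],0],[[0.4,0,0],0],[[0.3,0,0],0],[[0.2,0,0],0],[[0.1,0,0],0],[[0,0,0],0]]}}

```text
clock: 9.1
tool_pos: [443.8, 188.7, 217.1]
ee_rot: [0.48, 0.52, 0.48, -0.519]
force: [0.3, 0.2, -1.3]
width: 59.8
```

```bash
python3 - <<'E'
from h import *
info()
p=snapshot('wrist'); save(p,'w4')
E
```

```text
t 9.1 tcp [443.8 188.7 217.1] tx [ 0.001  0.    -1.   ] ty [ 0.997 -0.08   0.001] F [ 0.3  0.2 -1.3] w 59.8
```

View pics/w4.png

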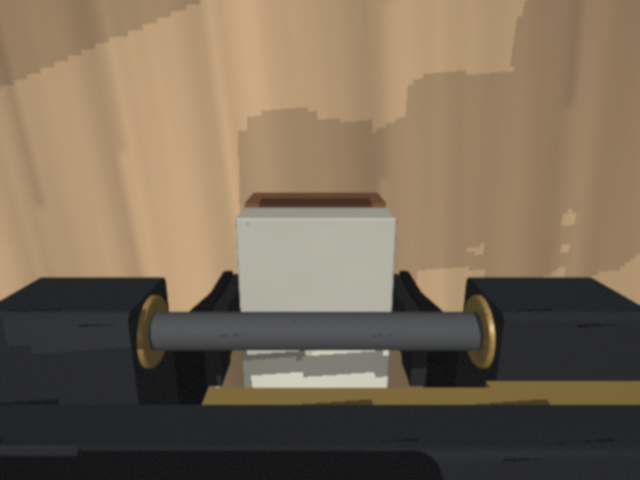

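```bash
python3 - <<'E'
from h import *
p=snapshot('wrist')
a=np.radians(-4.6);
def P(c,lx,ly,z): return proj(p,(c[0]+lx*np.cos(a)-ly*np.sin(a),c[1]+lx*np.sin(a)+ly*np.cos(a),z)).round(1)
c=(443.8,188.6)
for z,n in [(49.6,'battop'),(29.6,'batbot'),(26,'racktop'),(0,'rackbot')]: print(n,P(c,-30,38,z),P(c,30,38,z))
im=cv2.resize(p['img'][170:320,220:420],None,fx=4,fy=4); cv2.imwrite('pics/w4c.png',im[:,:,::-1])
E
```

```text
battop [230.4 215.4] [393.7 215.3]
batbot [240.  204.5] [384.8 204.5]
racktop [241.5 202.8] [383.4 202.8]
rackbot [250.8 192.3] [374.8 192.3]
```

View pics/w4c.png

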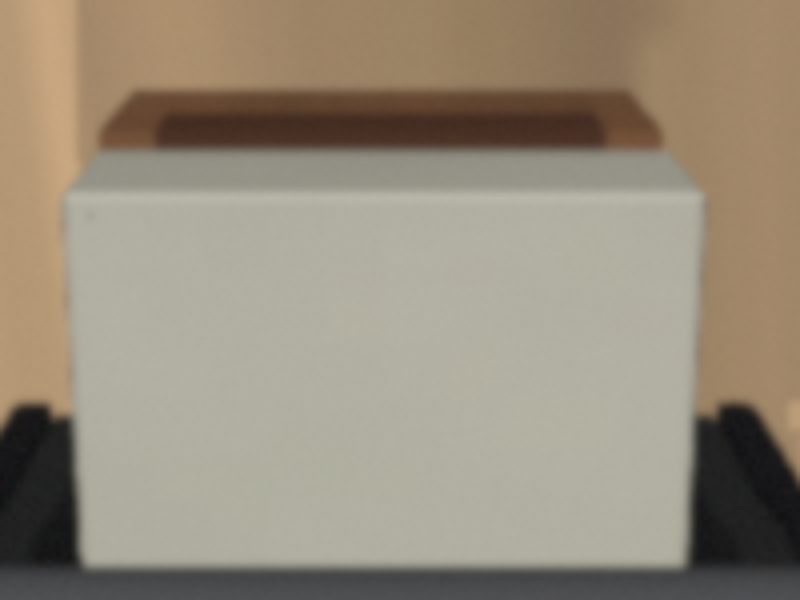

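Request:
{"fn": "move_arm", "kwargs": {"increments": [[[0.06,0,0],0],[[0.05,0,0],0],[[0,0,0],0],[[0,0,0],0]]}}

```text
clock: 9.6
tool_pos: [443.6, 188.7, 213.7]
ee_rot: [0.48, 0.52, 0.48, -0.52]
force: [0.1, -0.5, -2.3]
width: 59.6
```

Request:
{"fn": "move_arm", "kwargs": {"increments": [[[0,0,0],0],[[0,0,0],0],[[0,0,0],0],[[0,0,0],0],[[0,0,0],0],[[0,0,0],0]], "claw": 1}}

```text
clock: 10.2
tool_pos: [443.7, 188.7, 213.7]
ee_rot: [0.48, 0.52, 0.48, -0.52]
force: [-0.0, -0.4, 0.3]
width: 86.4
```

Request:
{"fn": "move_arm", "kwargs": {"increments": [[[-0.5,0,0],0],[[-0.9,0,0],0],[[-0.9,0,0],0],[[0,0,0.5],0],[[0,0,0.9],0],[[0,0,0.9],0],[[0,0,0],0],[[0,0,0],0]]}}

```text
clock: 11.0
tool_pos: [438.2, 119.7, 282.7]
ee_rot: [0.479, 0.52, 0.479, -0.52]
force: [0.9, 0.1, 0.0]
width: 86.7
```

```bash
python3 - <<'E'
from h import *
info()
p=snapshot('wrist'); save(p,'w5')
for z in (46,): print(rect(p,'bat',z,444,188.6,60,'bt5'))
t=snapshot('top');print(rect(t,'bat',46,444,188.6,60,'bt5t')); save(t,'t5')
E
```

```text
t 11.0 tcp [438.2 119.7 282.7] tx [ 0.  0. -1.] ty [ 0.997 -0.082  0.   ] F [0.9 0.1 0. ] w 86.7
[(444.7, 187.7, array([75.4, 59.5]), 4.6)]
[]
```

View pics/w5.png

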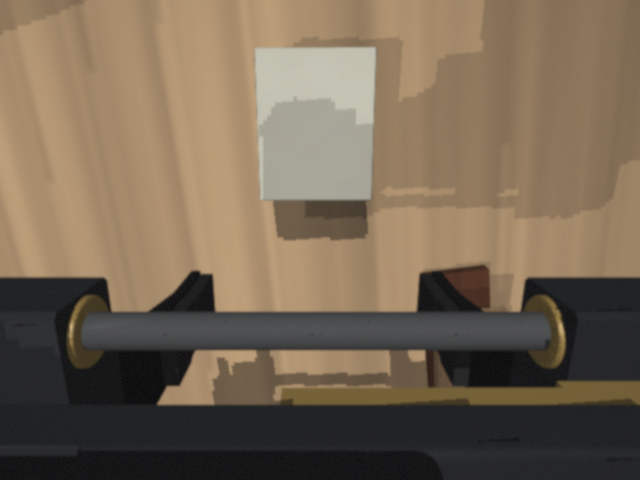

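View pics/t5.png

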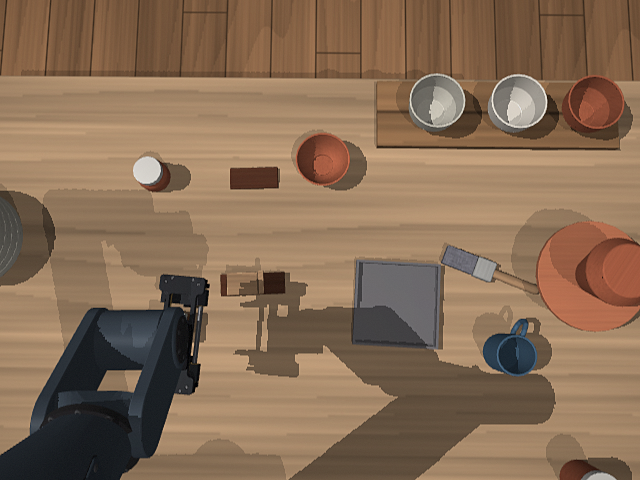

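Request:
{"fn": "move_arm", "kwargs": {"increments": [[[0,0,-0.5],0],[[0,0,-0.9],0],[[0,0,-0.9],0],[[0,0,-0.9],0],[[0.4,0,0],0],[[0.8,0,0],0],[[0.8,0,0],0],[[0.7,0,0],0],[[0.3,0,0],0],[[0.18,0,0],0],[[0,0,0],0]]}}

```text
clock: 12.2
tool_pos: [445.7, 215.6, 186.8]
ee_rot: [-0.48, -0.519, -0.48, 0.52]
force: [-0.0, -0.2, 0.4]
width: 87.2
```

Request:
{"fn": "move_arm", "kwargs": {"increments": [[[0,0,0],0],[[0,0,0],0],[[0,0,0],0],[[0,0,0],0],[[0,0,0],0],[[0,0,0],0]], "claw": -1, "squeeze": 8}}

```text
clock: 12.8
tool_pos: [445.9, 215.6, 187.7]
ee_rot: [0.48, 0.52, 0.479, -0.519]
force: [-0.1, -0.5, 4.5]
width: 60.3
```

Request:
{"fn": "move_arm", "kwargs": {"increments": [[[-0.1,0,0],0],[[-0.3,0,0],0],[[-0.3,0,0],0],[[0,0,0],0],[[0,0,0],0]]}}

```text
clock: 13.3
tool_pos: [445.9, 215.6, 208.7]
ee_rot: [0.48, 0.52, 0.479, -0.519]
force: [-1.1, 0.7, -3.3]
width: 60.1
```

```bash
python3 - <<'E'
from h import *
info()
p=snapshot('wrist'); save(p,'w6')
p=snapshot('scene'); cv2.imwrite('pics/s6.png',cv2.resize(p['img'][230:400,360:560],None,fx=4,fy=3.5,interpolation=cv2.INTER_CUBIC)[:600,:,::-1])
E
```

```text
t 13.3 tcp [445.9 215.6 208.7] tx [ 0.001  0.    -1.   ] ty [ 0.997 -0.08   0.001] F [-1.1  0.7 -3.3] w 60.1
```

View pics/w6.png

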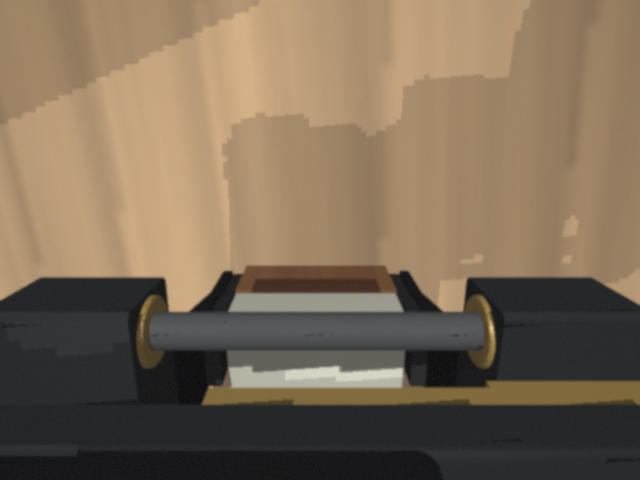

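View pics/s6.png

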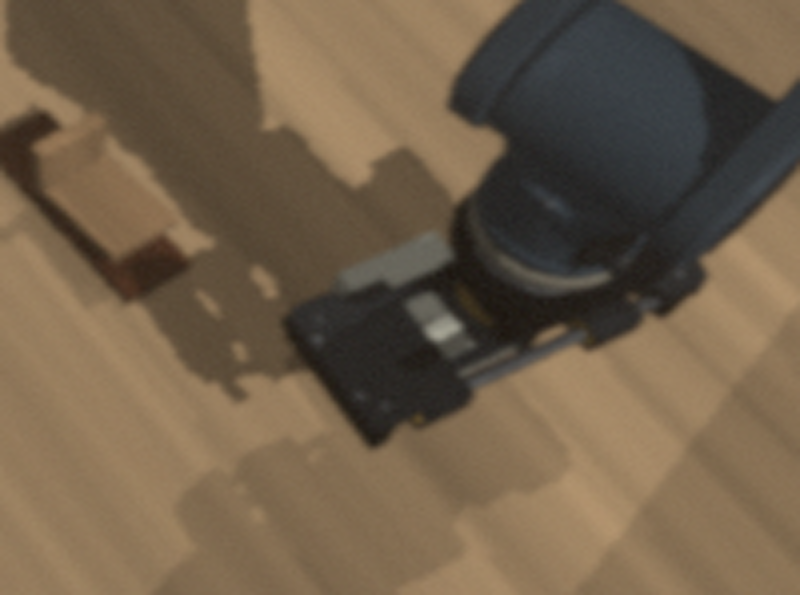

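```bash
cat >> h.py <<'E'
def hold(p,th,ly=27.,lz=23.2,tipz=18.,yaw=None):
    """predict key edges of stack held: pad ref point local (ly,lz), located at grasp pt; th deg about body x"""
    pos,R=tool(); g=pos+R[:,0]*164; 
    ax=R[:,1]  # body x
    up=-R[:,0]; by=np.cross(up,ax); t=np.radians(th)
    Y=by*np.cos(t)+up*np.sin(t); Z=-by*np.sin(t)+up*np.cos(t)
    o=g-Y*ly-Z*lz
    return lambda x,y,z: proj(p,o+ax*x+Y*y+Z*z).round(1)
def mom(n=6):
    F=[];M=[]
    for _ in range(n):
        snapshot('wrist'); s=status.read_state(); F.append(s['force']);M.append(s['moment'])
    print('F',np.mean(F,0).round(2),'M',np.mean(M,0).round(3))
E
python3 - <<'E'
from h import *
mom(4)
p=snapshot('wrist')
for th in (0,5,10,15,20,30):
    f=hold(p,th); print(th,'rack bot',f(-30,38,0),f(30,38,0),'seam',f(-30,38,26),'battop',f(-30,38,46))
E
```

```text
F [-0.35 -0.02 -2.78] M [0.003 0.041 0.014]
0 rack bot [243.3 266. ] [382.7 265.9] seam [231.3 290.2] battop [219.  315.1]
5 rack bot [242.7 262.5] [383.3 262.4] seam [230.9 292. ] battop [218.8 322.1]
10 rack bot [242.  259.2] [383.9 259.1] seam [230.4 293.9] battop [218.7 329. ]
15 rack bot [241.2 256.3] [384.6 256.2] seam [230. 296.] battop [218.8 335.8]
20 rack bot [240.3 253.7] [385.4 253.6] seam [229.6 298.3] battop [219.  342.4]
30 rack bot [238.5 249.7] [387.1 249.6] seam [228.9 303.3] battop [219.8 354.6]
```

Request:
{"fn": "move_arm", "kwargs": {"increments": [[[0,0,0],0],[[0,0,0],0],[[0,0,0],0]], "squeeze": 5}}

```text
clock: 13.95
tool_pos: [445.8, 215.6, 208.2]
ee_rot: [-0.48, -0.52, -0.48, 0.52]
force: [-0.7, 0.3, -2.8]
width: 60.1
```

```bash
python3 - <<'E'
from h import *
info()
p=snapshot('wrist'); cv2.imwrite('pics/w7.png',cv2.resize(p['img'][220:400,200:430],None,fx=3,fy=3)[:,:,::-1])
E
```

```text
t 13.95 tcp [445.8 215.6 208.2] tx [-0. -0. -1.] ty [ 0.997 -0.08  -0.   ] F [-0.7  0.3 -2.8] w 60.1
```

View pics/w7.png

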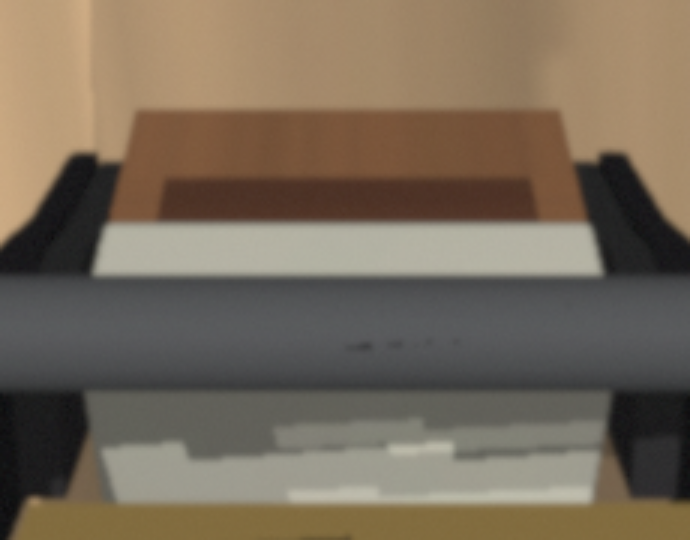

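Request:
{"fn": "move_arm", "kwargs": {"increments": [[[0,0,0],0],[[0,0,0],0],[[0,0,0],0]]}}

```text
clock: 14.3
tool_pos: [445.8, 215.6, 208.2]
ee_rot: [-0.48, -0.52, -0.48, 0.52]
force: [-0.5, 0.7, -2.6]
width: 60.1
```

```bash
python3 - <<'E'
from h import *
info()
p=snapshot('wrist'); cv2.imwrite('pics/w8.png',cv2.resize(p['img'][220:400,200:430],None,fx=3,fy=3)[:,:,::-1])
E
```

```text
t 14.3 tcp [445.8 215.6 208.2] tx [-0. -0. -1.] ty [ 0.997 -0.08  -0.   ] F [-0.5  0.7 -2.6] w 60.1
```

View pics/w8.png

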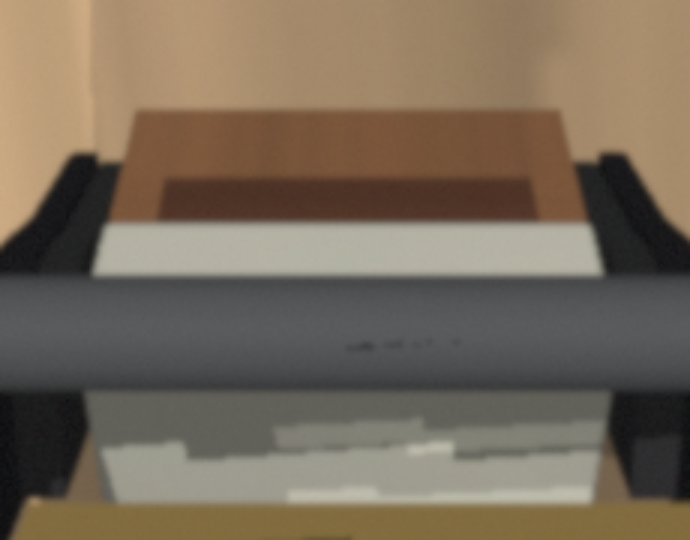

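Request:
{"fn": "move_arm", "kwargs": {"increments": [[[0,0,0],0],[[0,0,0],0],[[-0.2,0,0],0],[[-0.2,0,0],0],[[-0.2,0,0],0],[[0,0,0],0]], "squeeze": 4}}

```text
clock: 14.95
tool_pos: [446.1, 215.8, 227.4]
ee_rot: [0.48, 0.52, 0.479, -0.519]
force: [-1.3, 1.3, 1.9]
width: 59.7
```

```bash
python3 - <<'E'
from h import *
info()
p=snapshot('wrist'); cv2.imwrite('pics/w9.png',cv2.resize(p['img'][200:400,200:430],None,fx=3,fy=3)[:,:,::-1])
E
```

```text
t 14.95 tcp [446.1 215.8 227.4] tx [ 0.002  0.001 -1.   ] ty [ 0.997 -0.08   0.002] F [-1.3  1.3  1.9] w 59.7
```

View pics/w9.png

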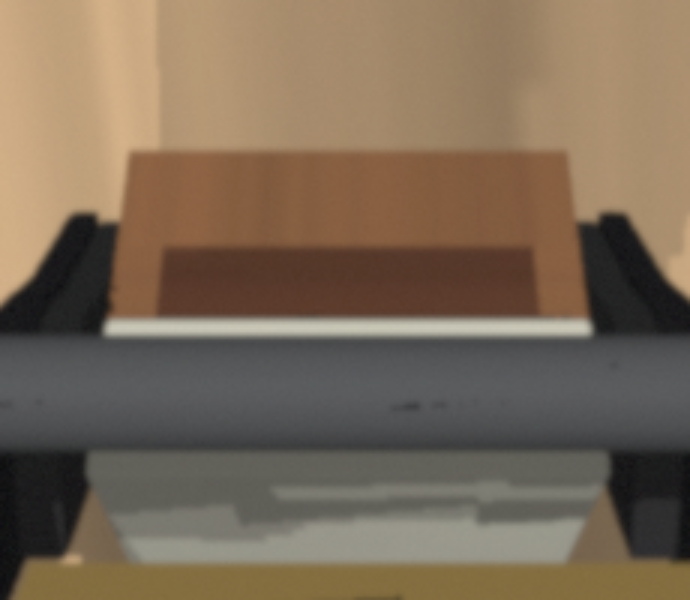

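```bash
python3 - <<'E'
from h import *
mom(3)
p=snapshot('wrist'); cv2.imwrite('pics/w10.png',cv2.resize(p['img'][200:400,200:430],None,fx=3,fy=3)[:,:,::-1])
for th in (25,30,35,40,45,50,55,60):
    f=hold(p,th); print(th,'rack bot',f(-30,38,0)[1],'seam',f(-30,38,26),f(30,38,26)[0],'battop',f(-30,38,46)[1])
E
```

```text
F [0.02 2.68 3.27] M [ 0.422  0.157 -0.021]
25 rack bot 251.6 seam [229.3 300.8] 395.6 battop 348.7
30 rack bot 249.8 seam [229.  303.4] 395.9 battop 354.6
35 rack bot 248.4 seam [228.7 306.1] 396.1 battop 360.1
40 rack bot 247.4 seam [228.5 308.8] 396.3 battop 365.2
45 rack bot 247.0 seam [228.3 311.6] 396.5 battop 369.6
50 rack bot 247.0 seam [228.2 314.4] 396.6 battop 373.6
55 rack bot 247.5 seam [228.1 317.3] 396.7 battop 376.9
60 rack bot 248.6 seam [228.  320.1] 396.7 battop 379.6
```

View pics/w10.png

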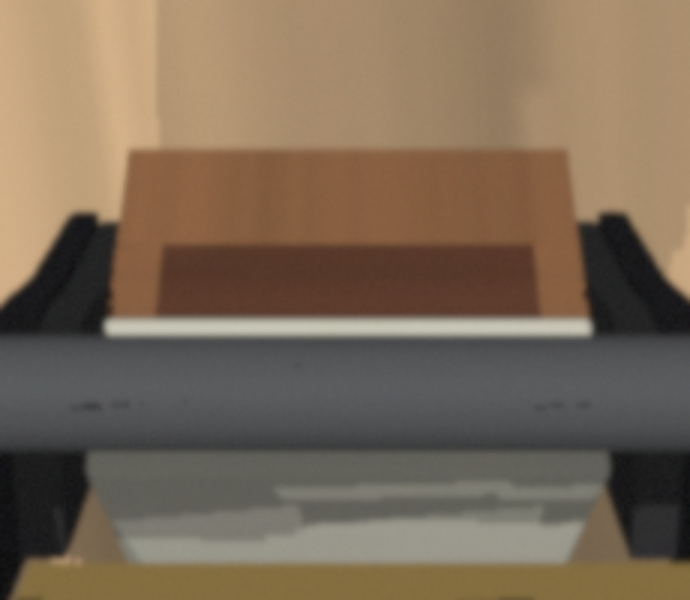

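```bash
cat >> h.py <<'E'
from scipy.optimize import least_squares
def fit(p,rb,seam,th0=35):
    """rb, seam: (row,left,right) full-image pixels"""
    def r(v):
        f=hold(p,v[0],v[1],v[2]); a,b=f(-30,38,0),f(30,38,0); c,d=f(-30,38,26),f(30,38,26)
        return np.array([a[1]-rb[0],c[1]-seam[0],(b-a)[0]-(rb[2]-rb[1]),(d-c)[0]-(seam[2]-seam[1])])
    def g(v):
        return r(v)
    s=least_squares(g,[th0,27,23],diff_step=1e-2); print('theta,ly,lz',s.x.round(1),'res',s.fun.round(2)); 
    th,ly,lz=s.x; t=np.radians(th); pos,_=tool(); z=pos[2]-164-(ly+38)*np.sin(t)-lz*np.cos(t); print('height of -y rack edge',z.round(1))
    return s.x
E
python3 - <<'E'
from h import *
p=snapshot('wrist')
fit(p,(250.2,243.7,388.7),(305.7,234.7,397.3))
E
```

```text
theta,ly,lz [33.4 31.  25.5] res [ 0.2 -0.3  0.8 -0.2]
height of -y rack edge 3.3
```

Request:
{"fn": "move_arm", "kwargs": {"increments": [[[-0.14,0,0.18],0],[[-0.11,0,0.19],0],[[-0.08,0,0.2],0],[[-0.07,0,0.2],0],[[-0.04,0,0.21],0],[[-0.04,0,0.21],0],[[0,0,0],0]]}}

```text
clock: 15.95
tool_pos: [442.6, 179.1, 240.6]
ee_rot: [-0.479, -0.519, -0.48, 0.52]
force: [0.1, -0.2, -1.2]
width: 59.9
```

```bash
python3 - <<'E'
from h import *
info();mom(2)
p=snapshot('wrist'); save(p,'w11')
p=snapshot('scene'); cv2.imwrite('pics/s11.png',cv2.resize(p['img'][230:400,360:560],None,fx=4,fy=3.5,interpolation=cv2.INTER_CUBIC)[:600,:,::-1])
E
```

```text
t 15.95 tcp [442.6 179.1 240.6] tx [-0.002 -0.    -1.   ] ty [ 0.997 -0.081 -0.002] F [ 0.1 -0.2 -1.2] w 59.9
F [-0.14 -0.46 -1.55] M [-0.213  0.131 -0.011]
```

View pics/w11.png

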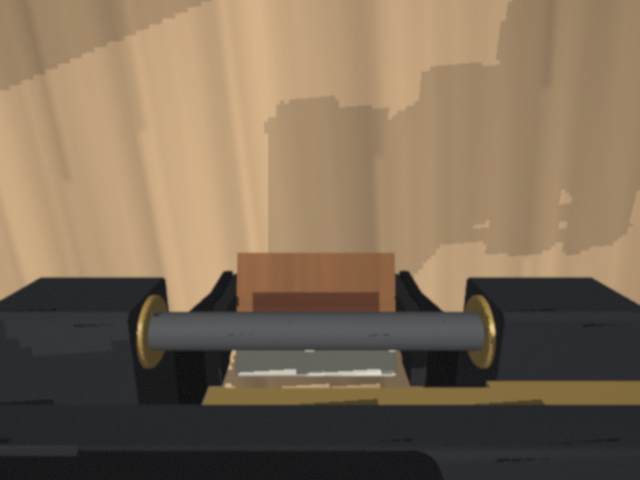

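View pics/s11.png

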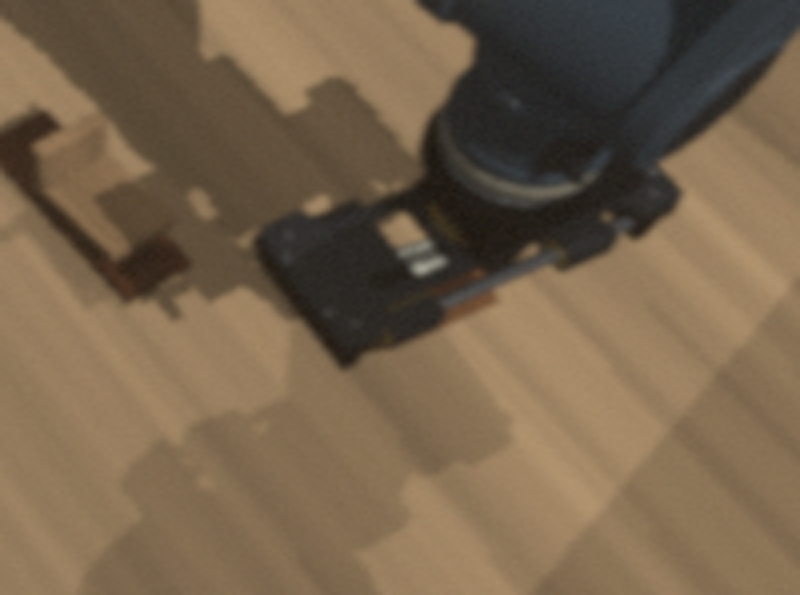

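```bash
python3 - <<'E'
from h import *
p=snapshot('wrist')
cv2.imwrite('pics/w12.png',cv2.resize(p['img'][230:400,200:430],None,fx=3.4,fy=3.4)[:,:,::-1])
def r(v):
    f=hold(p,v[0],v[1],v[2]); a,b=f(-30,38,0),f(30,38,0); c,d=f(-30,38,46),f(30,38,46)
    return np.array([a[1]-253.3,c[1]-375,(b-a)[0]-157.5,(d-c)[0]-158])
for th in (60,70,80,90):
    s=least_squares(r,[th,27,23],diff_step=1e-2); print(s.x.round(1),s.fun.round(2))
th,ly,lz=s.x;t=np.radians(th);pos,_=tool();print('rack edge z',pos[2]-164-(ly+38)*np.sin(t)-lz*np.cos(t),'bat edge',pos[2]-164-(ly+38)*np.sin(t)-(lz-46)*np.cos(t))
E
```

```text
[74.1 36.8 23.1] [ 0.2 -0.2  0.1  0.1]
[74.  36.9 23.1] [ 0.2 -0.2 -0.   0.1]
[73.8 36.9 23.1] [ 0.1 -0.2 -0.   0.1]
[73.8 36.9 23.1] [ 0.1 -0.2 -0.   0.1]
rack edge z -1.790625782614815 bat edge 11.017448133859137
```

View pics/w12.png

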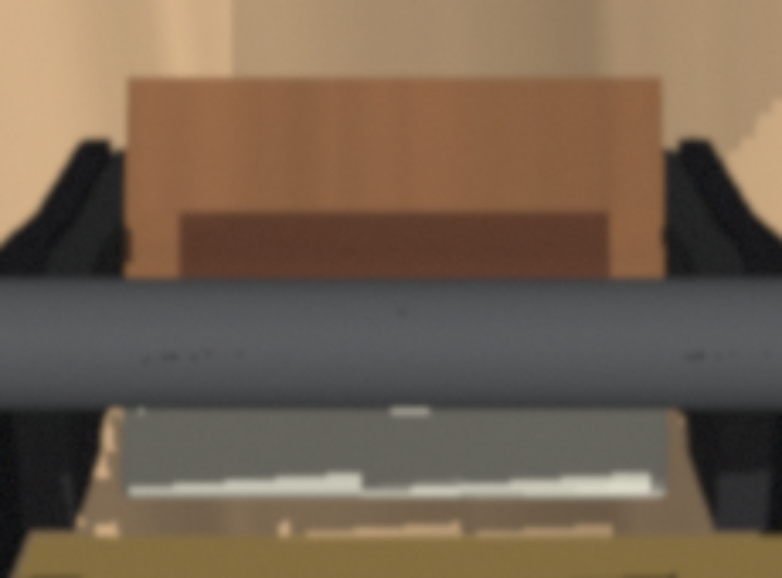

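Request:
{"fn": "move_arm", "kwargs": {"increments": [[[0.02,0,0.15],0],[[0.02,0,0.18],0],[[0.03,0,0.18],0],[[0.04,0,0.18],0],[[0,0,0],0],[[0,0,0],0]]}}

```text
clock: 16.8
tool_pos: [441.5, 159.1, 237.2]
ee_rot: [0.479, 0.52, 0.479, -0.52]
force: [-0.0, -0.1, -2.6]
width: 60.2
```

```bash
python3 - <<'E'
from h import *
info()
p=snapshot('wrist')
cv2.imwrite('pics/w13.png',cv2.resize(p['img'][230:400,200:430],None,fx=3.4,fy=3.4)[:,:,::-1])
E
```

```text
t 16.8 tcp [441.5 159.1 237.2] tx [ 0.  0. -1.] ty [ 0.997 -0.081  0.   ] F [-0.  -0.1 -2.6] w 60.2
```

View pics/w13.png

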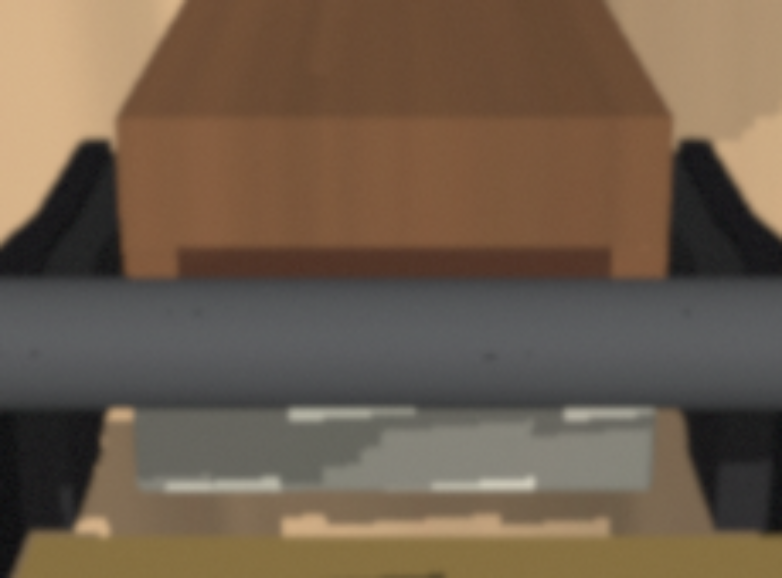

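```bash
cat >> h.py <<'E'
def fit2(p,rb,rw,bt,bw,th=90):
    def r(v):
        f=hold(p,v[0],v[1],v[2]); a,b=f(-30,38,0),f(30,38,0); c,d=f(-30,38,46),f(30,38,46)
        return np.array([a[1]-rb,c[1]-bt,(b-a)[0]-rw,(d-c)[0]-bw])
    s=least_squares(r,[th,27,23],diff_step=1e-2); print('th ly lz',s.x.round(1),s.fun.round(2))
    th,ly,lz=s.x;t=np.radians(th);pos,_=tool();print('rack edge z',pos[2]-164-(ly+38)*np.sin(t)-lz*np.cos(t),'bat edge',pos[2]-164-(ly+38)*np.sin(t)-(lz-46)*np.cos(t))
E
python3 - <<'E'
from h import *
p=snapshot('wrist'); fit2(p,264.1,162.7,374.1,150.9)
t=snapshot('top'); cv2.imwrite('pics/t13.png',cv2.resize(t['img'][200:350,130:330],None,fx=4,fy=4,interpolation=cv2.INTER_CUBIC)[:,:,::-1])
E
```

```text
th ly lz [89.2 37.4 20.2] [ 0.1 -0.1 -0.1  0.1]
rack edge z -2.44117425713885 bat edge -1.8228548772720174
```

View pics/t13.png

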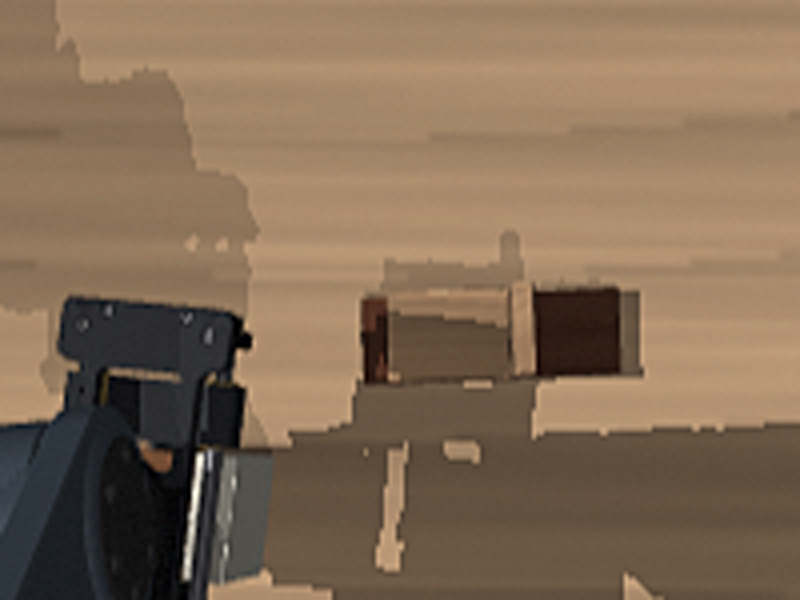

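Request:
{"fn": "move_arm", "kwargs": {"increments": [[[0,0,0],0],[[0,0,0],0],[[0,0,0],0],[[0,0,0.1],0],[[0,0,0.1],0],[[0,0,0],0]], "claw": 0.7}}

```text
clock: 17.55
tool_pos: [440.8, 153.0, 237.4]
ee_rot: [-0.479, -0.52, -0.479, 0.52]
force: [-0.5, -0.9, -1.3]
width: 74.1
```

```bash
python3 - <<'E'
from h import *
info()
p=snapshot('wrist')
cv2.imwrite('pics/w14.png',cv2.resize(p['img'][230:400,200:430],None,fx=3.4,fy=3.4)[:,:,::-1])
E
```

```text
t 17.55 tcp [440.8 153.  237.4] tx [-0. -0. -1.] ty [ 0.997 -0.08  -0.   ] F [-0.5 -0.9 -1.3] w 74.1
```

View pics/w14.png

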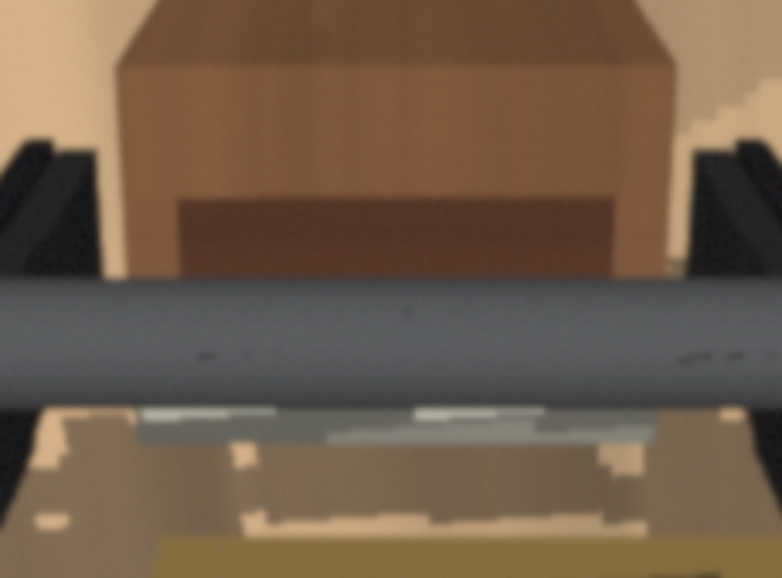

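```bash
python3 - <<'E'
from h import *
p=snapshot('wrist'); fit2(p,249.1,164.4,359.7,152); mom(3)
E
```

```text
th ly lz [90.4 37.6 26.2] [-0.1  0.   0.1 -0.2]
rack edge z -2.0810507655675843 bat edge -2.405417835739185
F [-0.32  0.09 -0.64] M [-0.075  0.036 -0.01 ]
```

Request:
{"fn": "move_arm", "kwargs": {"increments": [[[0,0,0],0],[[0,0,0],0],[[0,0,0],0],[[0,0,0],0],[[0,0,0],0],[[-0.1,0,0],0],[[-0.25,0,0],0],[[-0.4,0,0],0],[[-0.6,0,0],0],[[-0.6,0,0],0],[[-0.5,0,0],0],[[-0.3,0,0],0],[[0,0,0],0]], "claw": -1, "squeeze": 25}}

```text
clock: 19.1
tool_pos: [441.0, 153.5, 321.1]
ee_rot: [0.48, 0.52, 0.479, -0.519]
force: [-0.1, 0.2, -2.5]
width: 59.7
```

```bash
python3 - <<'E'
from h import *
info(); mom(2)
p=snapshot('wrist')
cv2.imwrite('pics/w15.png',cv2.resize(p['img'][230:400,200:430],None,fx=3.4,fy=3.4)[:,:,::-1])
E
```

```text
t 19.1 tcp [441.  153.5 321.1] tx [ 0.003  0.    -1.   ] ty [ 0.997 -0.08   0.003] F [-0.1  0.2 -2.5] w 59.7
F [-0.3   0.   -3.03] M [-0.099  0.069  0.024]
```

View pics/w15.png

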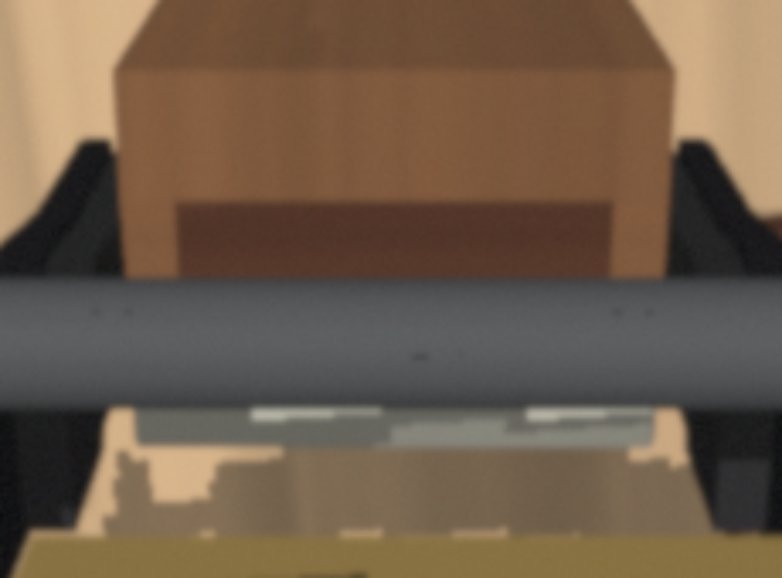

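Request:
{"fn": "move_arm", "kwargs": {"increments": [[[0,0.3,0.35],0],[[0,0.6,0.7],0],[[0,0.8,0.95],0],[[0,0.8,0.95],0],[[0,0.5,0.6],0],[[0,0.25,0.26],0],[[0,0,0],-0.45],[[0,0,0],-0.44],[[0,0,0],0]]}}

```text
clock: 20.15
tool_pos: [528.4, 31.7, 319.1]
ee_rot: [0.51, 0.488, 0.512, -0.489]
force: [-0.4, -0.4, -3.0]
width: 60.3
```

```bash
python3 - <<'E'
from h import *
info()
p=snapshot('wrist');save(p,'w16')
for n in ('top','scene'):
    t=snapshot(n)
    for q in ('rest_seat','tray_floor'):
        for r in models.mark_of(t,q)[:1]: print(n,q,np.round(r['point'],1),round(r['score'],2),atz(t,r['point'],30 if q=='rest_seat' else 5).round(1))
    save(t,n+'16')
E
```

```text
t 20.15 tcp [528.4  31.7 319.1] tx [-0.002  0.    -1.   ] ty [ 0.999  0.044 -0.002] F [-0.4 -0.4 -3. ] w 60.3
top rest_seat [255.7 282. ] 0.61 [532.8  14.7  30. ]
top tray_floor [397.9 302. ] 0.55 [ 496.9 -271.5    5. ]
scene rest_seat [378.1 277.5] 0.69 [530.6   6.8  30. ]
scene tray_floor [323.4 187.7] 0.61 [ 494.5 -278.6    5. ]
```

View pics/w16.png

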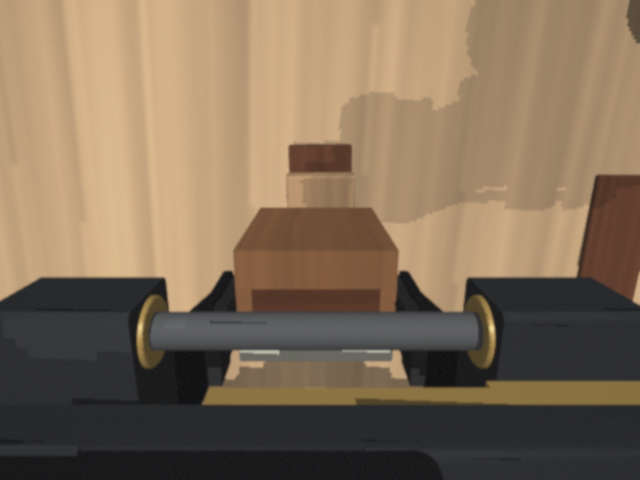

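View pics/scene16.png

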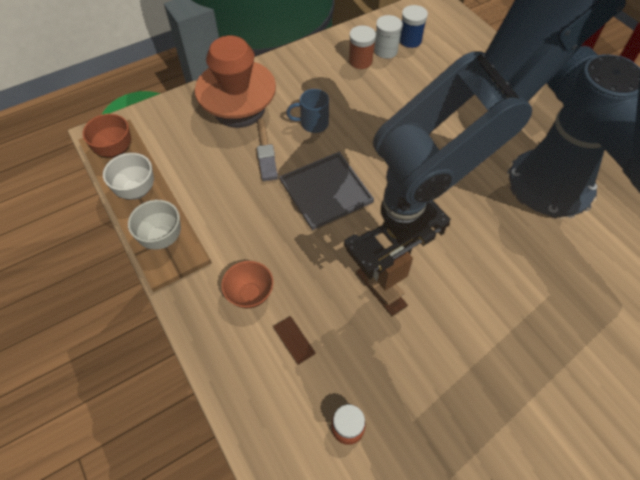

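View pics/top16.png

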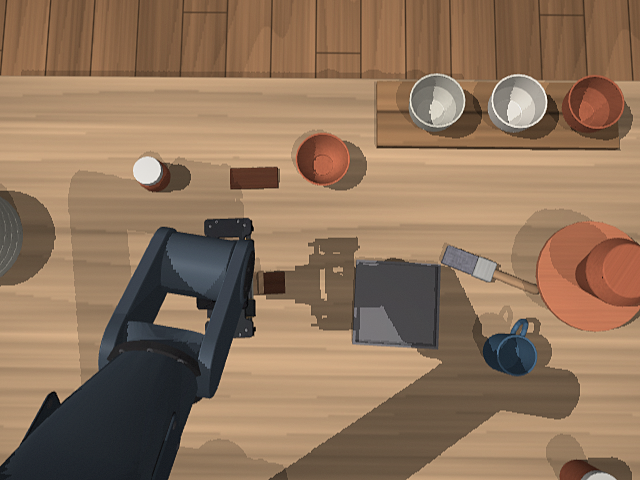

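Request:
{"fn": "move_arm", "kwargs": {"increments": [[[0.3,0,0],0],[[0.5,0,0],0],[[0.3,0,0],0],[[0,0,0.15],0],[[0,0,0.2],0],[[-0.05,0,0.27],0],[[-0.05,0,0.27],0],[[0,0,0],0]], "squeeze": 10}}

```text
clock: 21.3
tool_pos: [530.4, 3.7, 290.6]
ee_rot: [0.511, 0.489, 0.51, -0.489]
force: [0.2, 0.7, -2.0]
width: 60.1
```

```bash
python3 - <<'E'
from h import *
info(); mom(2)
p=snapshot('wrist')
cv2.imwrite('pics/w17.png',cv2.resize(p['img'][200:400,200:430],None,fx=3,fy=3)[:,:,::-1])
E
```

```text
t 21.3 tcp [530.4   3.7 290.6] tx [ 0.002 -0.001 -1.   ] ty [0.999 0.043 0.002] F [ 0.2  0.7 -2. ] w 60.1
F [ 0.28  0.31 -3.14] M [-0.109  0.023  0.024]
```

View pics/w17.png

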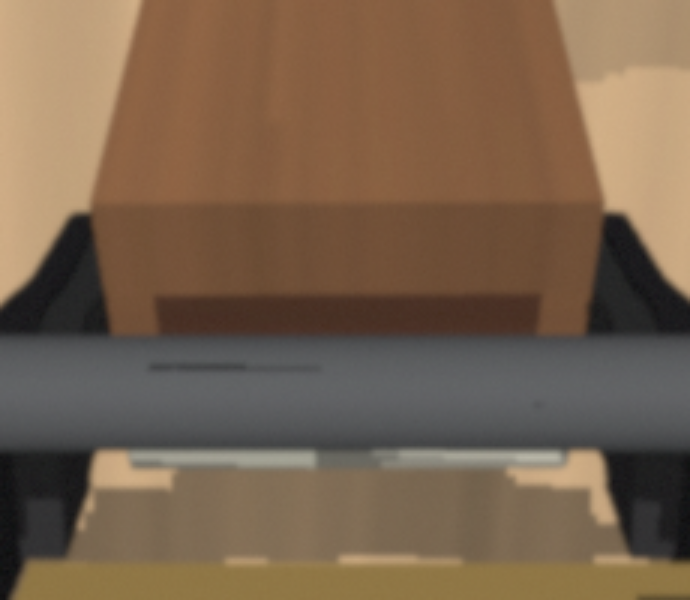

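```bash
python3 - <<'E'
from h import *
p=snapshot('wrist'); fit2(p,268.2,170.3,355,146,100)
E
```

```text
th ly lz [108.1  37.4  22.4] [-0.3  0.4  0.3 -0.8]
rack edge z 61.493285260072014 bat edge 47.190626267184115
```

Request:
{"fn": "move_arm", "kwargs": {"increments": [[[0,0,0.27],0],[[0.03,0,0.27],0],[[0.07,0,0.26],0],[[0.1,0,0.25],0],[[0,0,0],0]]}}

```text
clock: 22.0
tool_pos: [531.6, -27.7, 283.5]
ee_rot: [0.511, 0.489, 0.511, -0.489]
force: [0.1, 0.4, -1.9]
width: 60.0
```

```bash
python3 - <<'E'
from h import *
info(); mom(2)
p=snapshot('wrist')
cv2.imwrite('pics/w18.png',cv2.resize(p['img'][200:400,200:430],None,fx=3,fy=3)[:,:,::-1])
E
```

```text
t 22.0 tcp [531.6 -27.7 283.5] tx [-0.    -0.001 -1.   ] ty [ 0.999  0.043 -0.   ] F [ 0.1  0.4 -1.9] w 60.0
F [-0.07  0.77 -2.66] M [-0.144  0.022 -0.004]
```

View pics/w18.png

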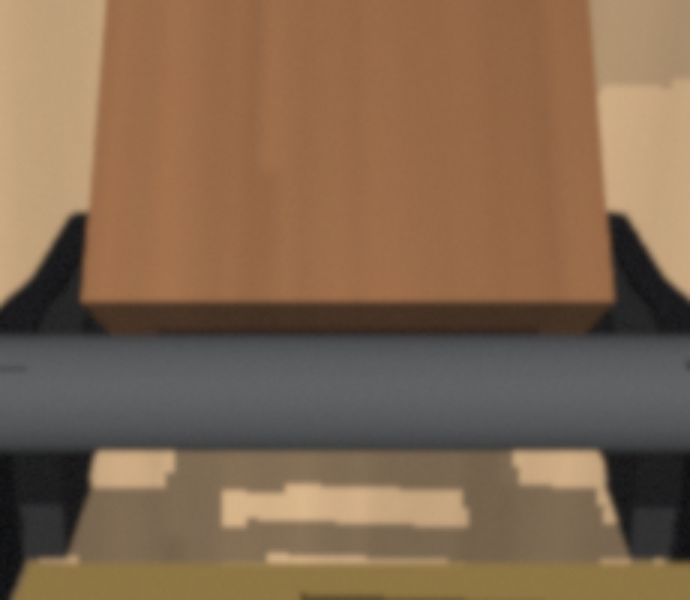

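Request:
{"fn": "move_arm", "kwargs": {"increments": [[[0.14,0,0.23],0],[[0.16,0,0.22],0],[[0.13,0,0.13],0],[[0.14,0,0.12],0],[[0,0,0],0]]}}

```text
clock: 22.65
tool_pos: [532.5, -48.1, 266.1]
ee_rot: [0.511, 0.489, 0.511, -0.489]
force: [-0.3, 0.3, -1.1]
width: 60.1
```

```bash
python3 - <<'E'
from h import *
info(); mom(2)
p=snapshot('wrist')
save(p,'w19')
p=snapshot('scene'); cv2.imwrite('pics/s19.png',cv2.resize(p['img'][200:350,300:480],None,fx=4,fy=4,interpolation=cv2.INTER_CUBIC)[:600,:,::-1])
E
```

```text
t 22.65 tcp [532.5 -48.1 266.1] tx [-0. -0. -1.] ty [ 0.999  0.044 -0.   ] F [-0.3  0.3 -1.1] w 60.1
F [ 0.27 -0.38 -2.93] M [-0.157  0.011 -0.007]
```

View pics/w19.png

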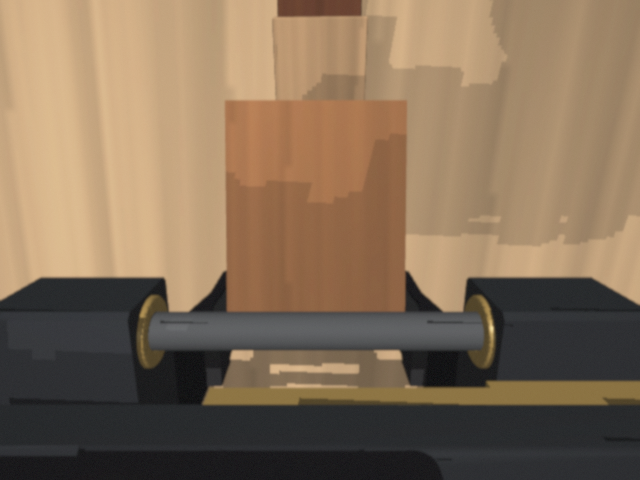

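View pics/s19.png

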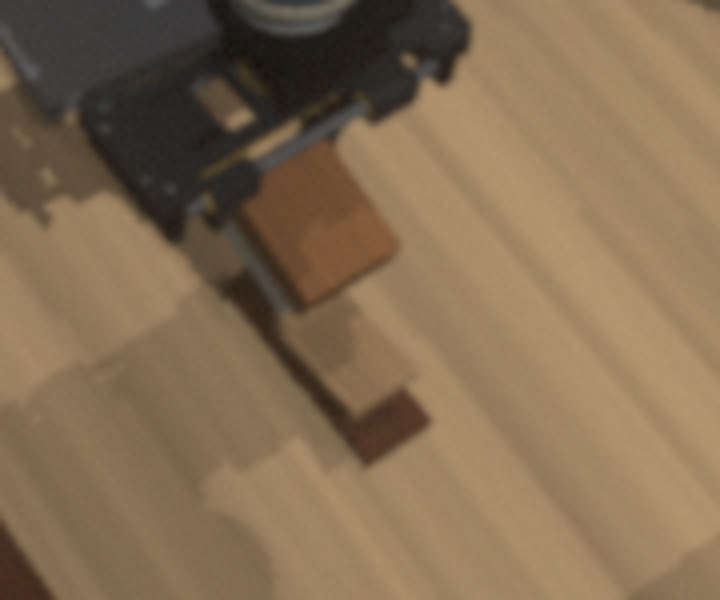

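```bash
cat >> h.py <<'E'
def farfit(p,row,w):
    def r(v):
        f=hold(p,v[0],v[1],25.); a,b=f(-30,-38,0),f(30,-38,0); return np.array([a[1]-row,(b-a)[0]-w])
    s=least_squares(r,[160,35],diff_step=1e-2); print('th ly (lz=25)',s.x.round(1),s.fun.round(2))
    th,ly=s.x;t=np.radians(th);lz=25
    pos,_=tool();print('bat far edge z',(pos[2]-164-(ly+38)*np.sin(t)-(lz-46)*np.cos(t)).round(1),'bat near edge z',(pos[2]-164-(ly-38)*np.sin(t)-(lz-46)*np.cos(t)).round(1))
E
python3 - <<'E'
from h import *
p=snapshot('wrist'); farfit(p,100.3,182)
t=snapshot('top'); im=warp(t,16,380,620,-400,-150,2.4); cv2.imwrite('pics/tray19.png',im[:,:,::-1])
E
```

```text
th ly (lz=25) [162.2  35.5] [0.  0.1]
bat far edge z 60.3 bat near edge z 83.5
```

View pics/tray19.png

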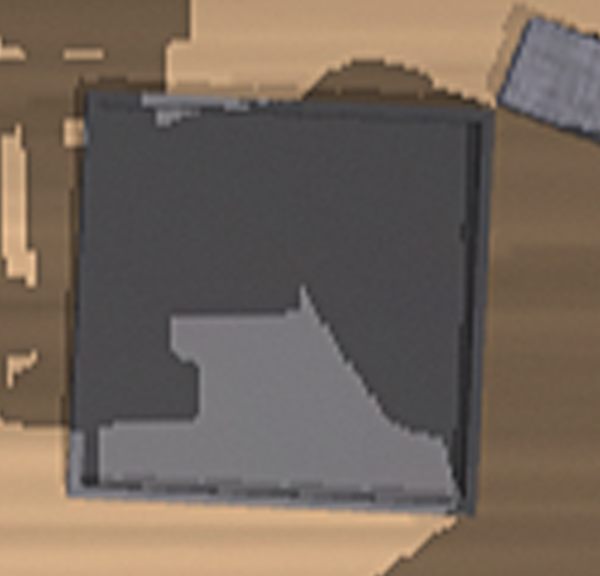

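```bash
sed -i 's/def farfit(p,row,w):/def farfit(p,row,w,lz=18.6):/; s/v\[1\],25\.)/v[1],lz)/; s/t=np.radians(th);lz=25/t=np.radians(th)/' h.py
python3 - <<'E'
from h import *
p=snapshot('wrist'); farfit(p,100.3,182)
# final geometry
pos,_=tool(); print(pos)
E
```

```text
th ly (lz=25) [167.1  37.5] [ 0. -0.]
bat far edge z 59.3 bat near edge z 76.2
[532.41817611 -47.47078001 266.83296409]
```

Request:
{"fn": "move_arm", "kwargs": {"increments": [[[-0.2,0,0],0],[[-0.5,0,0.1],0],[[-0.4,0,0.3],0],[[0,-0.15,0.6],0],[[0,-0.2,0.9],0],[[0,-0.2,0.95],0],[[0,-0.2,0.95],0],[[0,-0.2,0.95],0],[[0,-0.2,0.95],0],[[0,-0.2,0.95],0],[[0,-0.2,0.8],0],[[0,-0.14,0.5],0],[[0,0,0.2],0.31],[[0,0,0],0.31],[[0,0,0],0],[[0,0,0],0]], "squeeze": 25}}

```text
clock: 24.6
tool_pos: [492.5, -293.7, 300.0]
ee_rot: [0.49, 0.51, 0.49, -0.51]
force: [0.2, -0.0, -2.2]
width: 60.0
```

```bash
python3 - <<'E'
from h import *
info(); mom(2)
p=snapshot('wrist');save(p,'w20')
go([492.2,-293,300])
E
```

```text
t 24.6 tcp [ 492.5 -293.7  300. ] tx [-0.  0. -1.] ty [ 0.999 -0.041 -0.   ] F [ 0.2 -0.  -2.2] w 60.0
F [-0.93  0.26 -2.69] M [-0.183  0.028  0.017]
tcp [ 492.6 -293.6  299.8] d tool mm [-0.2 -0.4 -0.6] units [-0.01 -0.01 -0.02]
```

View pics/w20.png

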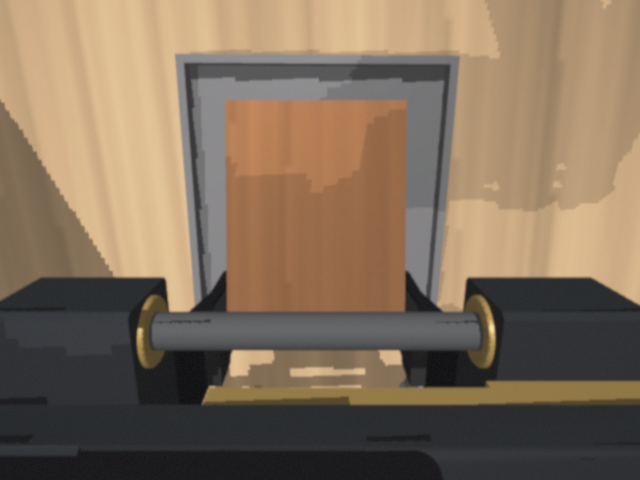

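Request:
{"fn": "move_arm", "kwargs": {"increments": [[[0.5,0,0],0],[[0.8,0,0],0],[[0.7,0,0],0],[[0.5,0,0],0],[[0.3,0,0],0],[[0.1,0,0.03],0],[[0.1,0,0.03],0],[[0.1,0,0.03],0],[[0.1,0,0.03],0],[[0,0,0],0]], "squeeze": 10}}

```text
clock: 25.75
tool_pos: [492.4, -297.5, 203.6]
ee_rot: [0.489, 0.511, 0.489, -0.51]
force: [0.7, -1.3, 0.4]
width: 59.8
```

```bash
python3 - <<'E'
from h import *
info(); mom(2)
p=snapshot('wrist');save(p,'w21')
E
```

```text
t 25.75 tcp [ 492.4 -297.5  203.6] tx [ 0.  0. -1.] ty [ 0.999 -0.043  0.   ] F [ 0.7 -1.3  0.4] w 59.8
F [ 0.69 -1.39 -0.11] M [-0.284 -0.083 -0.031]
```

View pics/w21.png

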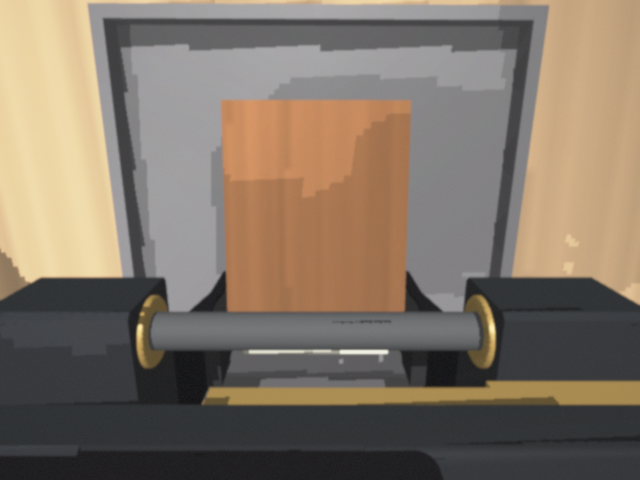

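Request:
{"fn": "move_arm", "kwargs": {"increments": [[[0.08,0,0.02],0],[[0.08,0,0.02],0],[[0.08,0,0.02],0],[[0,0,0],0]]}}

```text
clock: 26.3
tool_pos: [492.2, -299.3, 196.5]
ee_rot: [-0.489, -0.51, -0.49, 0.51]
force: [-0.1, -1.0, 2.0]
width: 60.0
```

```bash
python3 - <<'E'
from h import *
info(); mom(2)
p=snapshot('wrist');save(p,'w22'); 
for lz in (16,18.6,21):
  pass
E
```

```text
t 26.3 tcp [ 492.2 -299.3  196.5] tx [-0.  0. -1.] ty [ 0.999 -0.042 -0.   ] F [-0.1 -1.   2. ] w 60.0
F [-0.18 -1.72  2.84] M [-0.341  0.137 -0.014]
```

View pics/w22.png

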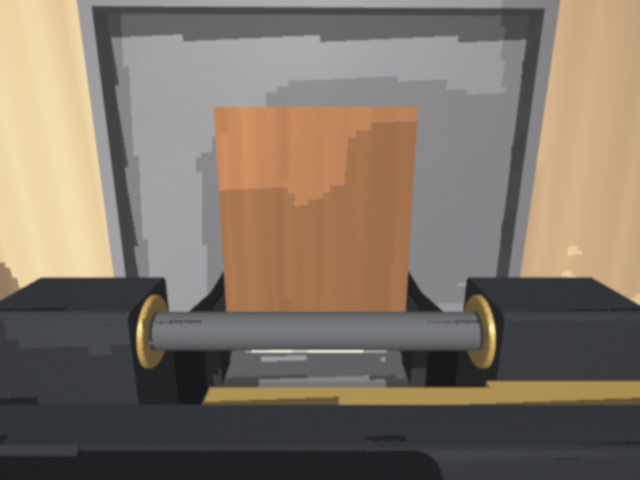

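```bash
python3 - <<'E'
from h import *
p=snapshot('wrist')
for lz in (15,18.6,22): print(lz); farfit(p,107,201.7,lz)
for th in (170,175,180):
    f=hold(p,th,31,18.6); print(th,f(-30,-38,0),f(30,-38,0),f(-30,0,0),f(30,0,0),f(-30,38,46))
E
```

```text
15
th ly (lz=25) [180.5  37.5] [ 0.  -0.1]
bat far edge z 2.2 bat near edge z 1.5
18.6
th ly (lz=25) [177.8  36.7] [ 0.  -0.1]
bat far edge z 2.3 bat near edge z 5.2
22
th ly (lz=25) [175.2  35.8] [0. 0.]
bat far edge z 2.4 bat near edge z 8.8
170 [219.  121.4] [405.2 121.3] [221.5 238.6] [402.9 238.5] [246.7 311.3]
175 [214.6 124.2] [409.3 124.1] [219.8 244.8] [404.5 244.8] [246.8 305.8]
180 [210.  129.2] [413.5 129.1] [218.1 251.9] [406.1 251.8] [246.8 300.3]
```

Request:
{"fn": "move_arm", "kwargs": {"increments": [[[0.05,0,0],0],[[0.05,0,0],0],[[0,0,0],0]]}}

```text
clock: 26.8
tool_pos: [492.2, -299.3, 194.8]
ee_rot: [-0.489, -0.51, -0.489, 0.51]
force: [-1.1, -0.6, 11.6]
width: 60.1
```

```bash
python3 - <<'E'
from h import *
info(); mom(2)
p=snapshot('wrist');save(p,'w23'); 
E
```

```text
t 26.8 tcp [ 492.2 -299.3  194.8] tx [-0. -0. -1.] ty [ 0.999 -0.042 -0.   ] F [-1.1 -0.6 11.6] w 60.1
F [-2.12 -0.87 10.74] M [-0.154  0.493  0.027]
```

View pics/w23.png

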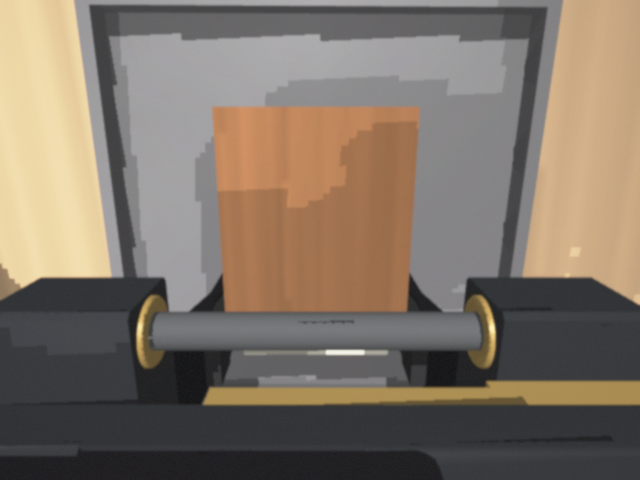

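Request:
{"fn": "move_arm", "kwargs": {"increments": [[[-0.06,0,0],0],[[0,0,0],0]]}}

```text
clock: 27.15
tool_pos: [491.9, -298.7, 194.8]
ee_rot: [0.489, 0.511, 0.49, -0.51]
force: [-0.1, -0.7, 1.1]
width: 59.8
```

Request:
{"fn": "move_arm", "kwargs": {"increments": [[[0,0,0],0],[[0,0,0],0],[[0,0,0],0],[[0,0,0],0],[[0,0,0],0],[[-0.3,0,0],0],[[-0.8,0,0],0],[[-0.9,0,0],0],[[-0.9,0,0],0],[[-0.5,0,0],0],[[0,0,0],0]], "claw": 1}}

```text
clock: 28.25
tool_pos: [493.0, -299.8, 300.4]
ee_rot: [0.492, 0.511, 0.487, -0.51]
force: [0.3, 0.5, -0.8]
width: 87.1
```

```bash
python3 - <<'E'
from h import *
info(); mom(1)
p=snapshot('wrist');save(p,'w24'); 
p=snapshot('scene'); cv2.imwrite('pics/s24.png',cv2.resize(p['img'][120:260,250:430],None,fx=4,fy=4,interpolation=cv2.INTER_CUBIC)[:600,:,::-1])
E
```

```text
t 28.25 tcp [ 493.  -299.8  300.4] tx [ 0.005 -0.004 -1.   ] ty [ 0.999 -0.042  0.005] F [ 0.3  0.5 -0.8] w 87.1
F [-0.37 -0.22 -0.17] M [-0.052  0.086  0.009]
```

View pics/w24.png

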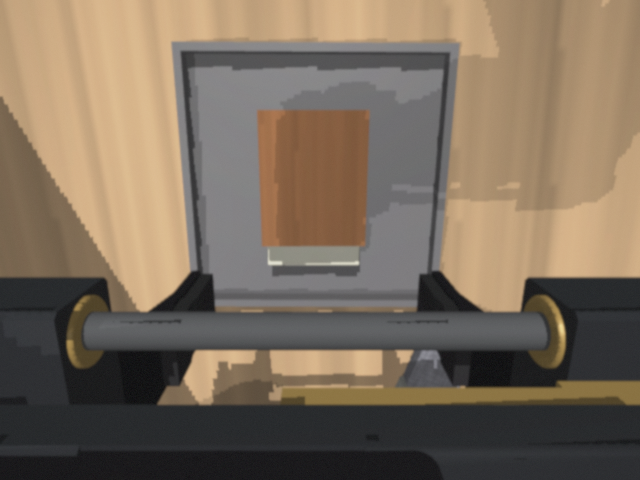

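View pics/s24.png

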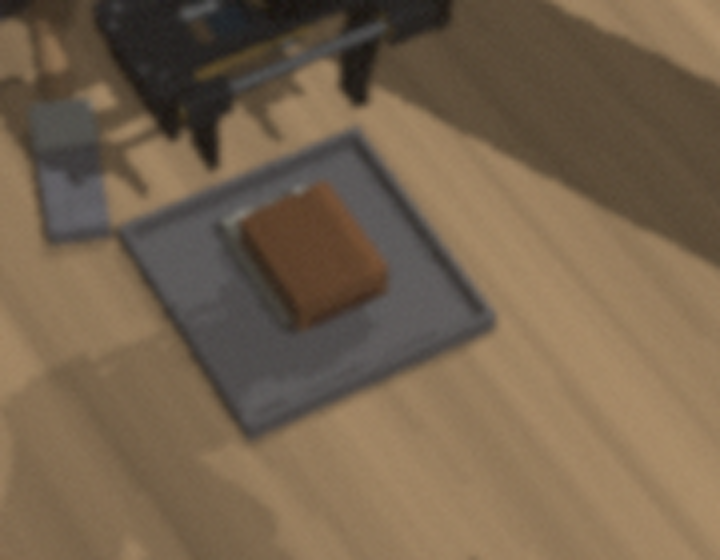

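```bash
python3 - <<'E'
from h import *
p=snapshot('wrist')
cv2.imwrite('pics/w24c.png',cv2.resize(p['img'][90:290,220:420],None,fx=3,fy=3,interpolation=cv2.INTER_CUBIC)[:,:,::-1])
print('rack near',atz(p,(264,245.5),51),atz(p,(366,245.5),51),'far',atz(p,(258,110.5),51),atz(p,(369,110.5),51))
print('bat near',atz(p,(268,264),25),atz(p,(358,264),25))
t=snapshot('top'); im=t['img'][250:360,340:460]; cv2.imwrite('pics/t24.png',cv2.resize(im,None,fx=5,fy=5,interpolation=cv2.INTER_CUBIC)[:,:,::-1])
E
```

```text
rack near [ 463.35910996 -295.66589735   51.        ] [ 521.89172007 -298.158345     51.        ] far [ 465.8445901  -221.33280137   51.        ] [ 524.24699401 -223.83387596   51.        ]
bat near [ 461.21784474 -316.17388353   25.        ] [ 519.55205421 -318.65574067   25.        ]
```

View pics/w24c.png

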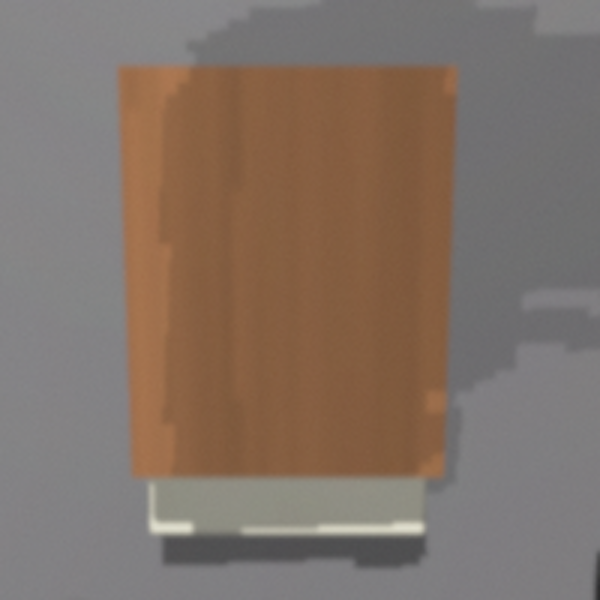

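View pics/t24.png

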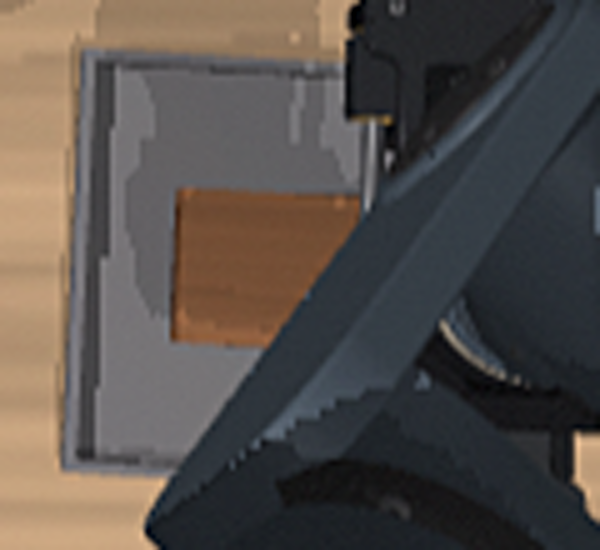

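The bat has slipped about 20 mm towards -y under the rack: its near edge shows at row 264 and the rack's at row 246. Before lifting anything I'll grip only the rack and slide it back over the bat.

Request:
{"fn": "move_arm", "kwargs": {"increments": [[[0,0,-0.5],0],[[0,0,-0.6],0],[[0,0,-0.23],0],[[0.4,0,0],0],[[0.8,0,0],0],[[0.8,0,0],0],[[0.6,0,0],0],[[0.35,0,0],0],[[0,0,0],0]]}}

```text
clock: 29.4
tool_pos: [493.6, -259.2, 207.0]
ee_rot: [-0.488, -0.51, -0.49, 0.511]
force: [-0.0, 0.6, 0.2]
width: 87.1
```

```bash
python3 - <<'E'
from h import *
info(); mom(1)
p=snapshot('wrist');save(p,'w25'); 
E
```

```text
t 29.4 tcp [ 493.6 -259.2  207. ] tx [-0.003  0.002 -1.   ] ty [ 0.999 -0.042 -0.003] F [-0.   0.6  0.2] w 87.1
F [0.64 0.72 0.27] M [-0.1    0.08  -0.009]
```

View pics/w25.png

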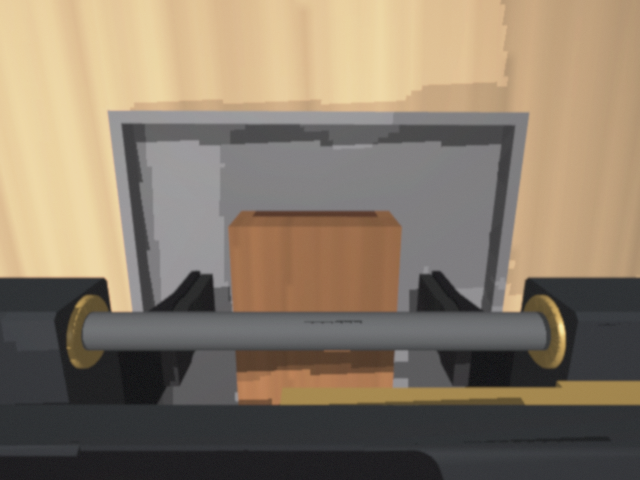

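Request:
{"fn": "move_arm", "kwargs": {"increments": [[[-0.17,0,0],0],[[0,0,0],0]]}}

```text
clock: 29.7
tool_pos: [494.5, -259.8, 215.5]
ee_rot: [0.49, 0.511, 0.488, -0.51]
force: [0.0, 0.2, 0.0]
width: 87.1
```

Request:
{"fn": "move_arm", "kwargs": {"increments": [[[0,0,0],0],[[0,0,0],0],[[0,0,0],0],[[0,0,0],0],[[0,0,0],0],[[0,0,0],0]], "claw": -1, "squeeze": 12}}

```text
clock: 30.3
tool_pos: [494.0, -259.5, 213.9]
ee_rot: [-0.489, -0.51, -0.489, 0.51]
force: [-0.8, 0.1, 0.3]
width: 59.7
```

Request:
{"fn": "move_arm", "kwargs": {"increments": [[[0,0,0.05],0],[[0,0,0.1],0],[[0,0,0.12],0],[[0,0,0.12],0],[[0,0,0.12],0],[[0,0,0.1],0],[[0,0,0.06],0],[[0,0,0],0]]}}

```text
clock: 31.1
tool_pos: [493.1, -280.1, 214.0]
ee_rot: [-0.489, -0.51, -0.489, 0.511]
force: [-0.7, 0.0, 1.0]
width: 60.2
```

```bash
python3 - <<'E'
from h import *
info(); mom(1)
p=snapshot('wrist');save(p,'w26'); 
p=snapshot('scene'); cv2.imwrite('pics/s26.png',cv2.resize(p['img'][120:260,250:430],None,fx=4,fy=4,interpolation=cv2.INTER_CUBIC)[:600,:,::-1])
E
```

```text
t 31.1 tcp [ 493.1 -280.1  214. ] tx [ 0.    -0.001 -1.   ] ty [ 0.999 -0.042  0.   ] F [-0.7  0.   1. ] w 60.2
F [0.05 0.35 1.23] M [-0.108  0.22   0.053]
```

View pics/w26.png

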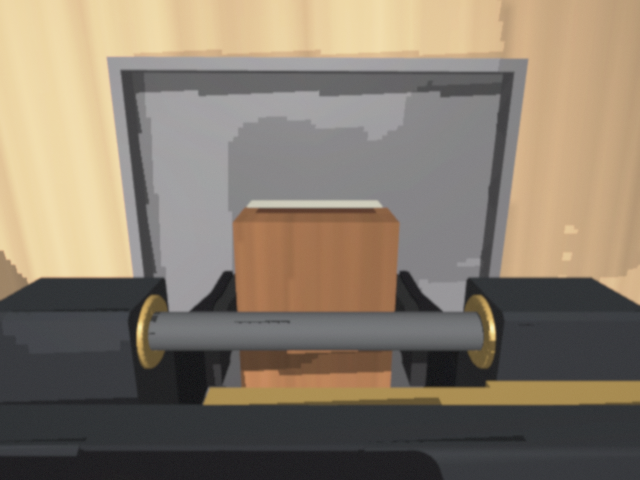

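View pics/s26.png

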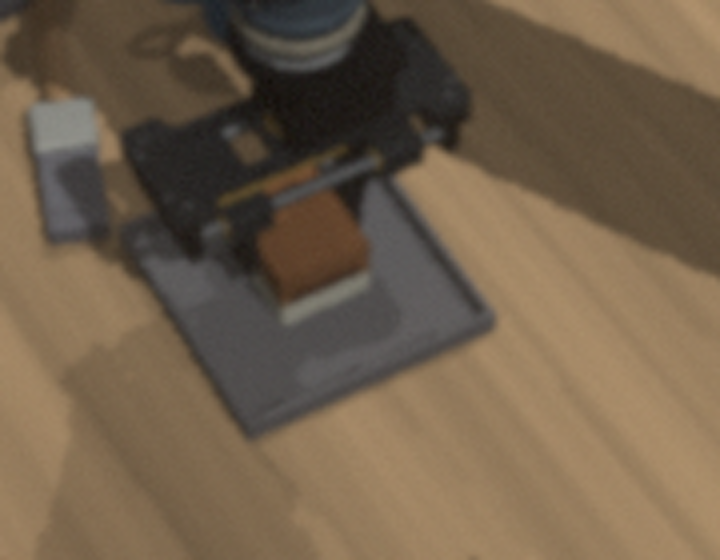

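```bash
python3 - <<'E'
from h import *
p=snapshot('wrist')
cv2.imwrite('pics/w26c.png',cv2.resize(p['img'][180:260,215:415],None,fx=4,fy=6,interpolation=cv2.INTER_CUBIC)[:,:,::-1])
for y in (-243,-241,-239):
    print(y,[proj(p,(494,y,z)).round(1)[1] for z in (51,25,5)], proj(p,(464,y,25))[0].round(1),proj(p,(524,y,25))[0].round(1))
E
```

```text
-243 [np.float64(220.2), np.float64(205.4), np.float64(196.7)] 239.5 383.0
-241 [np.float64(214.7), np.float64(200.7), np.float64(192.5)] 239.0 383.0
-239 [np.float64(209.2), np.float64(196.0), np.float64(188.2)] 238.6 383.0
```

View pics/w26c.png

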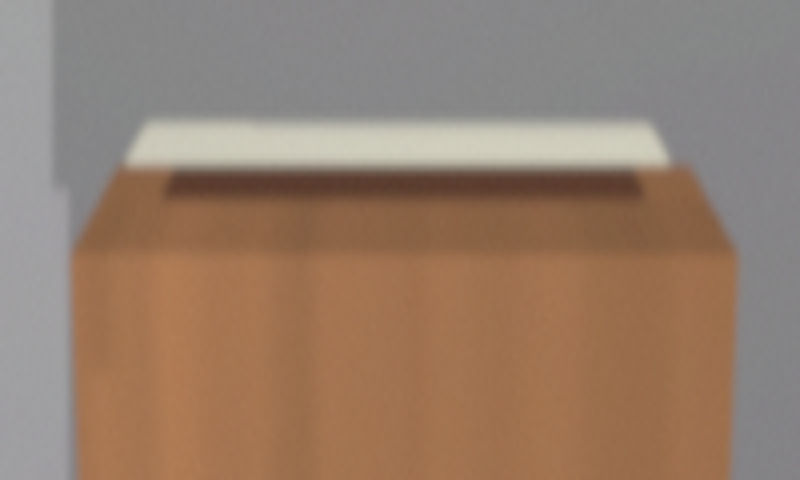

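Request:
{"fn": "move_arm", "kwargs": {"increments": [[[-0.05,0,0],0],[[-0.1,0,0],0],[[-0.15,0,0],0],[[-0.2,0,0],0],[[-0.25,0,0],0],[[-0.25,0,0],0],[[0,0,0],0]]}}

```text
clock: 32.0
tool_pos: [493.6, -279.8, 245.4]
ee_rot: [0.49, 0.511, 0.488, -0.51]
force: [-0.0, 0.9, -0.6]
width: 59.9
```

```bash
python3 - <<'E'
from h import *
info(); mom(3)
p=snapshot('wrist');save(p,'w27'); 
E
```

```text
t 32.0 tcp [ 493.6 -279.8  245.4] tx [ 0.002 -0.002 -1.   ] ty [ 0.999 -0.042  0.002] F [-0.   0.9 -0.6] w 59.9
F [-0.92 -0.07 -1.6 ] M [-0.109  0.018 -0.019]
```

View pics/w27.png

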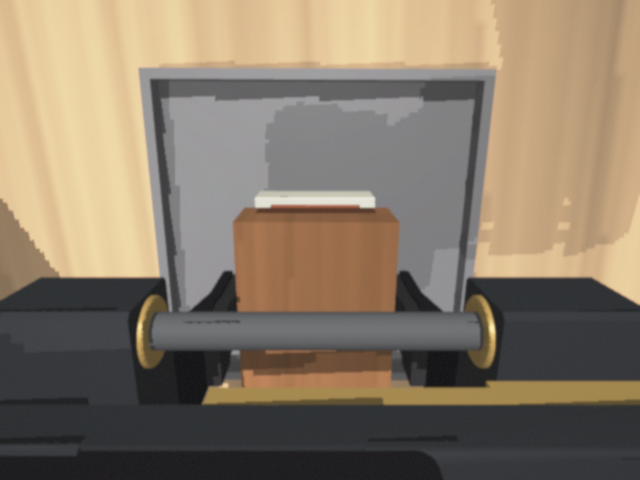

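Request:
{"fn": "move_arm", "kwargs": {"increments": [[[-0.4,0,0],0],[[-0.8,0,0],0],[[-0.9,0,0],0],[[-0.7,0,0],0],[[0,-0.2,-0.4],0],[[0,-0.35,-0.9],0],[[0,-0.4,-0.95],0],[[0,-0.4,-0.95],0],[[0,-0.4,-0.95],0],[[0,-0.4,-0.95],0],[[0,-0.3,-0.66],0],[[0,-0.1,-0.3],0],[[0,0,0],0]]}}

```text
clock: 33.5
tool_pos: [423.4, -93.3, 327.6]
ee_rot: [-0.489, -0.51, -0.491, 0.51]
force: [0.3, 0.1, -0.5]
width: 59.7
```

```bash
python3 - <<'E'
from h import *
info()
p=snapshot('wrist');save(p,'w28')
t=snapshot('top'); cv2.imwrite('pics/t28.png',cv2.resize(t['img'][220:370,200:400+60],None,fx=3,fy=3,interpolation=cv2.INTER_CUBIC)[:,:,::-1])
E
```

```text
t 33.5 tcp [423.4 -93.3 327.6] tx [-0.002  0.001 -1.   ] ty [ 0.999 -0.04  -0.002] F [ 0.3  0.1 -0.5] w 59.7
```

View pics/t28.png

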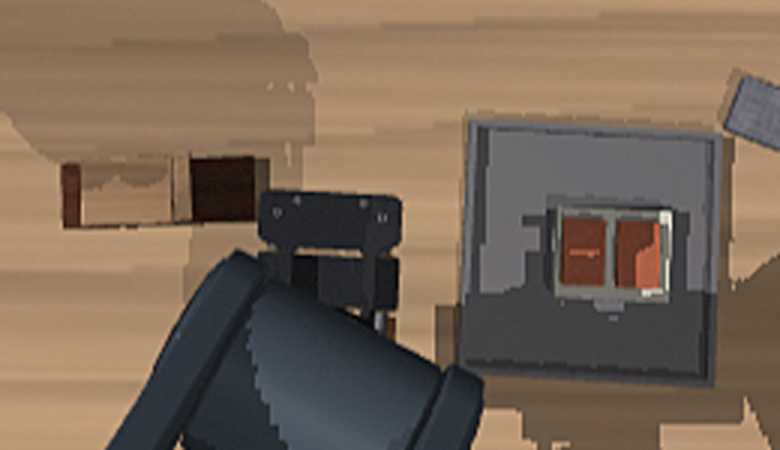

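View pics/w28.png

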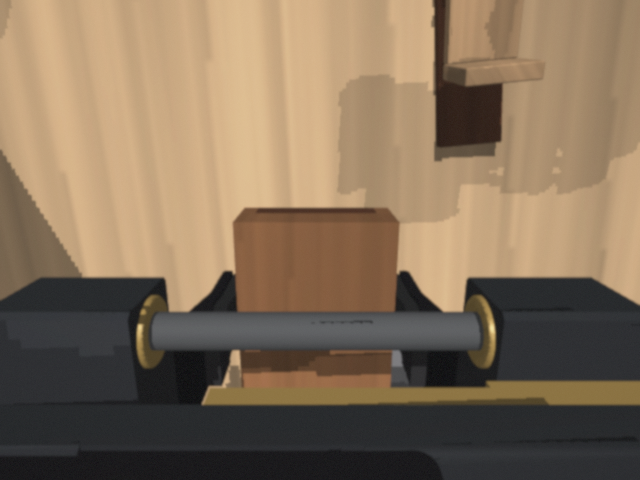

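Request:
{"fn": "move_arm", "kwargs": {"increments": [[[0.5,0,0],0],[[0.9,0,0],0],[[0.9,0,0],0],[[0.9,0,0],0],[[0.7,0,0],0],[[0.35,0,0],0],[[0.2,0,0],0],[[0.08,0,0],0],[[0,0,0],0],[[0,0,0],0]]}}

```text
clock: 34.6
tool_pos: [424.7, -94.8, 192.7]
ee_rot: [0.49, 0.511, 0.489, -0.51]
force: [0.7, 0.5, -0.8]
width: 59.8
```

```bash
python3 - <<'E'
from h import *
info(); mom(2)
E
```

```text
t 34.6 tcp [424.7 -94.8 192.7] tx [ 0.001 -0.001 -1.   ] ty [ 0.999 -0.042  0.001] F [ 0.7  0.5 -0.8] w 59.8
F [ 0.12  0.47 -1.55] M [-0.066  0.069  0.018]
```

Request:
{"fn": "move_arm", "kwargs": {"increments": [[[0.05,0,0],0],[[0.05,0,0],0],[[0.03,0,0],0],[[0,0,0],0],[[0,0,0],0]]}}

```text
clock: 35.2
tool_pos: [424.4, -94.7, 188.8]
ee_rot: [0.49, 0.511, 0.489, -0.51]
force: [0.1, 0.3, 6.8]
width: 60.0
```

```bash
python3 - <<'E'
from h import *
info(); mom(2)
E
```

```text
t 35.2 tcp [424.4 -94.7 188.8] tx [ 0.001 -0.    -1.   ] ty [ 0.999 -0.042  0.001] F [0.1 0.3 6.8] w 60.0
F [-0.18 -0.21  7.93] M [ 0.016  0.184 -0.037]
```

Rack is on the table (the push is 7–8 N). Releasing and backing off.

Request:
{"fn": "move_arm", "kwargs": {"increments": [[[-0.03,0,0],0],[[0,0,0],0],[[0,0,0],0],[[0,0,0],0],[[0,0,0],0],[[0,0,0],0],[[-0.4,0,0],0],[[-0.8,0,0],0],[[-0.9,0,0],0],[[-0.9,0,0],0],[[-0.9,0,0],0],[[-0.5,0,0],0],[[0,0,0],0]], "claw": 1}}

```text
clock: 36.6
tool_pos: [424.8, -94.8, 322.8]
ee_rot: [0.491, 0.511, 0.488, -0.51]
force: [0.3, -0.2, -0.7]
width: 86.9
```

Request:
{"fn": "move_arm", "kwargs": {"increments": [[[0,0,-0.5],0],[[0,0,-0.9],0],[[0,0,-0.95],0],[[0,0,-0.95],0],[[0,0,-0.95],0],[[0,0,-0.95],0],[[0,0,-0.95],0],[[0,0,-0.95],0],[[0,0,-0.6],0],[[0,0,0],0],[[0,0,0],0]]}}

```text
clock: 37.7
tool_pos: [433.8, 136.2, 320.1]
ee_rot: [-0.489, -0.51, -0.49, 0.511]
force: [0.4, -0.2, 0.1]
width: 86.9
```

```bash
python3 - <<'E'
from h import *
info()
t=snapshot('top'); save(t,'t30'); s=snapshot('scene'); cv2.imwrite('pics/s30.png',cv2.resize(s['img'][110:320,240:440],None,fx=3.5,fy=2.85,interpolation=cv2.INTER_CUBIC)[:600,:,::-1])
cv2.imwrite('pics/t30c.png',cv2.resize(t['img'][240:360,340:460],None,fx=5,fy=5,interpolation=cv2.INTER_CUBIC)[:,:,::-1])
for q in ('rack_center','bat_center','tile0_center','tile1_center'):
    for r in models.recognise(t,q)[:2]: print(q,np.round(r['point'],1),round(r['score'],2))
E
```

```text
t 37.7 tcp [433.8 136.2 320.1] tx [-0.002 -0.    -1.   ] ty [ 0.999 -0.041 -0.002] F [ 0.4 -0.2  0.1] w 86.9
rack_center [309.1 336.3] 0.72
rack_center [321.5 159.9] 0.23
bat_center [400.1 314.5] 0.88
bat_center [477.6 267.5] 0.64
tile0_center [398.5 302.3] 0.55
tile0_center [404.7 303. ] 0.5
tile1_center [411.6 303.6] 0.83
tile1_center [308.4 336.2] 0.73
```

View pics/t30.png

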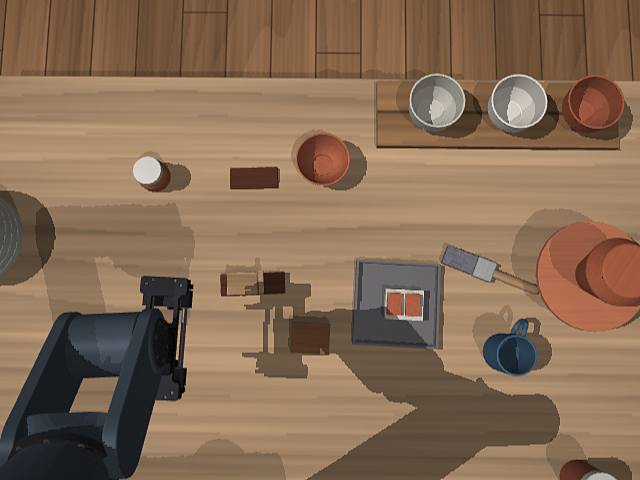

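View pics/t30c.png

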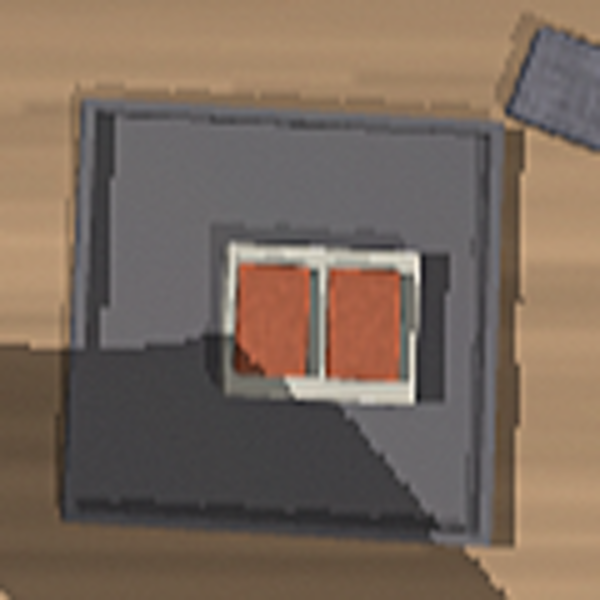

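View pics/s30.png

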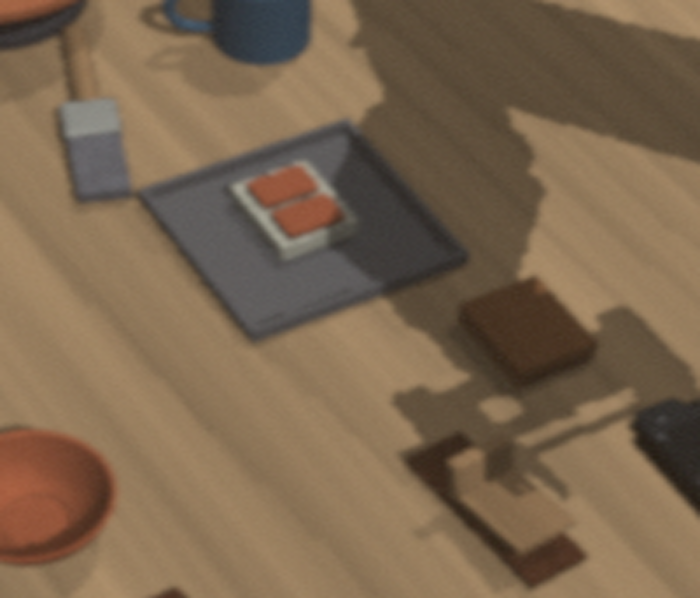

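Both pictures show the same result. The tiles lie flat, terracotta side up, on the bat in the tray (bat at 405,303 in the top view). The rack is on bare table (309,336), and the other things have not moved.

```bash
python3 -c "
from plant import workorder; print(workorder.close_job())"
```

```text
the job is handed in; nothing more can be done
None
```

The job is done and handed in at about 38 s of the 72 s allowed. Both tiles lie glazed face down on the bat in the tray, and the empty rack stands on bare table, clear of the tray.

- **Bat on rack:** I set the bat squarely on the rack and let go; it was within about 1 mm of square.
- **Turning over:** The moves offer no tilt, so I turned the stack by letting it pivot between the pads.
    - I first tipped it to standing on the bare table and changed grip there.
    - I then folded it over the top of the rest's back board. I used the rest as a pivot and did not stand the stack in it.
    - Last, I pressed it flat in the tray.
- **Rack off:** I lifted the rack straight up and set it down upside down at about (424, -95) mm.

**What went wrong:** After the stack was laid in the tray, the bat was about 20 mm out of line with the rack along y. I gripped only the rack and slid it, with the tiles inside, back over the bat before lifting. By the picture it then matched to within about 1 mm.

**Last checks:**
- The top and scene pictures show both tiles flat with the terracotta side up, wholly on the bat.
- By eye against the first picture, the jar, bowl, rib, brush and mug had not moved.
- The highest force I read was about 12 N, when pressing the stack flat. I read force only between moves, so short peaks would not show.
- The networks' tile marks in the last picture were partly mixed up (one put a tile on the rack), so I relied on the pictures.

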